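Brush out the sample jars in the wash stand

ROBOT

A 6-joint arm with a two-finger parallel gripper is mounted at the origin on the work surface. World frame = base frame: x ahead of the robot, y to its left, z up, the work surface at z = 0. Lengths are in mm, angles in rad, forces in N, time in s.
With the tool pointing down it reaches from about 400 to 925 mm from the base axis. Payload 12.5 kg.
Tool frame: the origin (TCP) lies on the centre line of the jaws, within the pads' length; the fingertips stand 14 mm ahead of it and the grasp point (between the pads) lies 5 mm behind it; z points along the fingers, x is the direction in which the jaws open and shut, and the axes are right-handed (so a half turn about z gives the same grasp; the last joint's range is limited). The gripper opens to 95 mm and grips with 3 to 60 N. Pads are 20 mm wide; open, the fingers measure 119 mm over their backs; the gripper's body (75 mm by 180 mm) begins 59 mm behind the grasp point.
Start: joints at [1.068, 0.491, 1.559, -0, 1.092, -0.106], TCP at [241.528, 576.463, 228.661] pointing down, gripper open.
Joint ranges: [-3.1, 3.1], [-0.84, 2.19], [0.05, 2.79], [-1.13, 4.28], [0.06, 2.93], [-2.69, 2.69]. Speed limits (rad/s): [2.22, 2.22, 2.79, 3.14, 3.14, 3.14].

INTERFACE

Orientations are given as [roll, pitch, yaw] about the fixed x, y, z axes, in that order (R = Rz(yaw) Ry(pitch) Rx(roll)).
In Python, from cell import state, read_camera, job_done gives the robot as it stands.
- The arm moves only by the shell command python3 -m handwheel 'ROWS'. ROWS is JSON, a list of rows, each an object of numbers: "hand": the finger opening in m, from 0 to 0.0951; "x", "y", "z": the shift along the world's x, y, z in m; "spin": the turn about the world's z in units of 5 degrees (1.0 is 5 degrees). In form: [{"hand": .., "x": .., "y": .., "z": .., "spin": ..}, ...]. A call has 1 to 20 rows; each row is the pose to reach, as a shift and turn from the pose commanded when the call began; what a row does not reach only later rows make up. A row lasts 1/12 s, in which the tool goes at most 41.7 mm and 7.16 degrees, less where a joint would pass 70% of its speed; a pose out of reach is approached as far as the arm can. A call with a gripper value outside its range is refused whole. The fingers move at their own pace and stop on an object; the grip force is fixed at half the most. Time passes only in rows, so rows that repeat a pose let the fingers close. It gives the time, the measured TCP pose, the force and the opening at its end, in the units of the state.
- state(): the state, without advancing time (a new reading comes with each control period).
- read_camera(name): name is "scene" or "top"; returns a dict with "img" (420x560x3 uint8, red, green, blue), "fx", "fy", "cx", "cy" (pixels), "D" ([k1, k2, p1, p2, k3] as OpenCV has them; the pictures are not rectified), "T" (4x4, takes a point from camera to world coordinates). Camera axes: x right, y down, z forward; pixel columns grow to the right and rows downward; lengths in mm; the calibration is good to about 2 mm. A picture is of the moment at which its call begins. There is no depth.
- job_done(): hands the job in, once; it reports no verdict.
The state is a dict: "t": time; "joints": joint angles; "qvel": joint speeds; "tau": joint torques, N m; "eef_pos": TCP position; "tcp_rot": TCP orientation; "ft_force": force on the tool from outside, world axes, zero at the start; "moment": the same for the moment, N m; "opening": opening from 0.0 (shut) to 1.0 (fully open).
Only numpy, scipy, OpenCV 4.12 (cv2) and the standard library are available. Lean on these libraries where they do the work, as an engineer would, in place of code of your own. Each camera call takes 0.05 s, during which the arm holds its last target. There are 200 camera calls.

TASK

Stand all the open white jars upright in bays of the wash stand and push the lever round fully to its locked stop, and only then take the long brush and, with the lever left locked, scrub each jar from the shortest to the tallest, with at least two full strokes down to the bottom and back up. When all are scrubbed, put the brush back upright in its holder, then turn the lever fully back open and set every jar upright on the clean tray, without knocking the other things on the bench over or out of place.

Things in the scene. Friction and masses are not known exactly. Their poses are not given: they have to be found in the camera images.
- jar_short: the short one of up to three straight-sided open white plastic jars, 70 mm tall, 60 mm outside diameter, wall 3 mm, floor 4 mm thick, about 0.11 kg, upright; origin at the centre of its underside, z up. The jars differ only in height (70, 88, 106 mm); two or three are present, an absent one is None. They start on the bench, front left
- jar_mid: the middle one of up to three straight-sided open white plastic jars, 88 mm tall, 60 mm outside diameter, wall 3 mm, floor 4 mm thick, about 0.11 kg, upright; origin at the centre of its underside, z up. The jars differ only in height (70, 88, 106 mm); two or three are present, an absent one is None. They start on the bench, front left
- jar_tall: the tall one of up to three straight-sided open white plastic jars, 106 mm tall, 60 mm outside diameter, wall 3 mm, floor 4 mm thick, about 0.11 kg, upright; origin at the centre of its underside, z up. The jars differ only in height (70, 88, 106 mm); two or three are present, an absent one is None. They start on the bench, front left
- brush: long bottle brush standing upright, foot down, in the holder; 195 mm long, about 0.09 kg. From its flat foot: grey bristle head of 30 mm diameter up to 75 mm, thin steel stem of 8 mm diameter up to 127 mm, round wooden handle of 22 mm diameter from 127 to 195 mm. Rigid all over. Origin at the centre of its foot (underside), z along the brush towards the handle
- holder: fixed brush holder: grey cup on a round base of 90 mm diameter, back left on the bench; cup 54 mm outside, 46 mm inside diameter, rim 60 mm above the bench, its inner floor 10 mm above the bench. Origin on the bench at its axis; z up
- stand: fixed wash stand: aluminium base plate 130 x 410 x 10 mm with three alike bays in a row along its y axis; any jar fits any bay. Origin on the bench below the middle bay's centre; x away from the robot, y to the left along the row. Fence behind the bays: face at x = +32 mm, top 40 mm above the bench. Dividers 18 mm wide at y = +-45 and +-135 mm, top 35 mm up, so each bay is 72 mm wide
- keeper_mid (a point): middle of the back face (that the jars meet) of the steel keeper bar that runs in front of all the bays, its top 36 mm above the bench. The lever drives it: at stand x = -45 mm with the lever at 0, moving evenly to -31 mm when locked, pushing the jars back towards the fence; locked it leaves 3 mm of play. With the lever open, set jars down at about stand x = -5 mm
- bay0 (a point): centre of the left bay, on the top of the base plate (10 mm above the bench); this is where a jar's underside rests when locked in (within a few mm)
- bay1 (a point): centre of the middle bay, on the top of the base plate (10 mm above the bench); this is where a jar's underside rests when locked in (within a few mm)
- bay2 (a point): centre of the right bay, on the top of the base plate (10 mm above the bench); this is where a jar's underside rests when locked in (within a few mm)
- lever_pivot (a point): point on the lever's upright axis, 80 mm above the bench, at the right-hand end of the stand (stand frame x = -35, y = -185 mm)
- lever_grip (a point): middle of the free part of the lever's handle: an upright black round post, 16 mm in diameter, its top 102 mm above the bench, this point 80 mm above the bench and 80 mm from the axis; the flat steel lever arm below it lies 42 to 52 mm above the bench
- lever (a joint): angle of the quarter-turn lever (rad), about a vertical axis: 0 = open, arm pointing to the stand's right (its -y); grows clockwise seen from above to 1.571 = locked at the end stop, arm pointing to the stand's front (its -x, towards the robot). Starts near 0 (0 to 0.3). It stays where it is left; about 1 N at the post moves it, a little more with jars in the bays
- tray: fixed low steel clean tray for finished jars, front right on the bench: 110 mm (x) by 290 mm (y), rim 10 mm high, walls 4 mm, its floor 4 mm above the bench; room for three jars side by side along its y. Origin at its centre on the bench, z up
- reagent: bystander: closed white bottle with a blue cap, 62 mm in diameter, 125 mm tall, behind the stand on the left; origin at the centre of its underside
- flask: bystander: conical glass flask, 80 mm wide at the foot, 128 mm tall, behind the stand; origin at the centre of its underside
- wash_bottle: bystander: white squeeze bottle with a thin spout, 66 mm in diameter, 185 mm tall, behind the lever on the right; origin at the centre of its underside
- tip_box: bystander: grey box with a clear lid, 75 x 95 x 58 mm, on the bench in front of the stand between the jars and the tray; origin at the centre of its underside
- vial: bystander: small amber vial with a black cap, 24 mm in diameter, 48 mm tall, to the far left near the jars; origin at the centre of its underside
- petri: bystander: flat clear dish, 90 mm in diameter, 18 mm tall, at the back left beyond the brush holder; origin at the centre of its underside
- spatula: bystander: spatula of 170 mm lying on the bench, near left; origin underneath it

How it is judged:
By the outcome, as a careful person would: the job done as asked, in the order asked, and still so for the second after the job is handed in, with the robot touching nothing.
Of jar_short, jar_mid, jar_tall only 2 to 3 are there at a start; the rules pass over those that are not, and their reading is None.
At some moment in a run one of jar_short, jar_mid, jar_tall may be knocked a few centimetres aside while the robot is not near it.
It also fails if it takes over 210 s, if anything falls off the work surface, if the arm or the gripper's body presses on something with over 40 N, if the wrist force passes 120 N, or if a joint passes its speed limit or range.

## Working session

There is one attempt and no reset: what is moved stays moved. The work goes in short steps, Python scripts to look and compute and a shell command to move; the robot and the scene stay as the last step left them, time stands still between calls to the robot, and variables do not carry over. Pictures are saved under pics/ and viewed, about 12 in all and at most 16, crops included, and the job is handed in when it is done.

```bash
mkdir -p pics; ls; python3 - <<'E'
from cell import state, read_camera
import cv2, numpy as np
s=state(); print({k:np.round(v,3).tolist() for k,v in s.items()})
for n in ("scene","top"):
    c=read_camera(n); cv2.imwrite(f"pics/{n}0.png",c["img"][:,:,::-1]); print(n,c["fx"],c["cx"],c["cy"],c["D"],np.round(c["T"],3).tolist())
E
```

```text
pics
{'t': 0.0, 'joints': [1.068, 0.492, 1.559, 0.0, 1.092, -0.106], 'qvel': [0.001, -0.001, -0.002, 0.001, 0.001, 0.002], 'tau': [-0.002, -61.264, -25.817, 0.069, 0.048, -0.0], 'eef_pos': [241.39, 576.231, 228.058], 'tcp_rot': [-3.141, 0.001, 1.174], 'ft_force': [0.049, -0.662, 0.199], 'moment': [0.062, -0.005, 0.052], 'opening': 0.998}
scene 508.27848727207567 281.78261254876236 214.6458465325011 [-0.1680118  0.         0.         0.         0.       ] [[-0.764, 0.461, -0.451, 1040.985], [0.645, 0.548, -0.533, 707.083], [0.002, -0.698, -0.716, 903.397], [0.0, 0.0, 0.0, 1.0]]
top 390.6963420016274 283.60066533065975 207.79140768718904 [0.01171126 0.         0.         0.         0.        ] [[-0.005, -0.985, 0.174, 369.284], [-1.0, 0.004, -0.007, 65.702], [0.006, -0.174, -0.985, 930.252], [0.0, 0.0, 0.0, 1.0]]
```

View pics/top0.png

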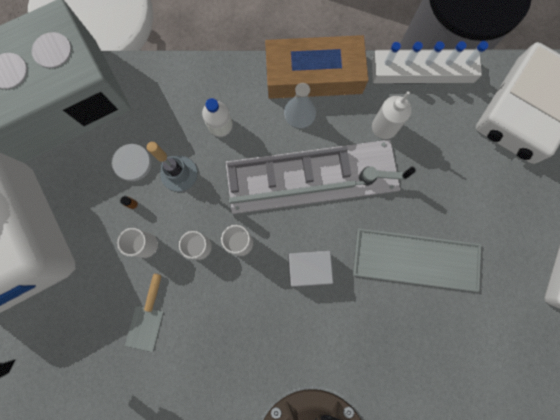

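View pics/scene0.png

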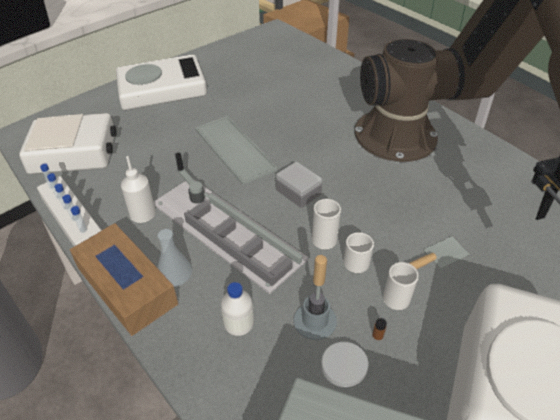

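```bash
cat > h.py <<'E'
import numpy as np, cv2
from cell import state, read_camera
def ray(c,u,v):
    K=np.array([[c["fx"],0,c["cx"]],[0,c["fy"],c["cy"]],[0,0,1]],float)
    p=cv2.undistortPoints(np.array([[[u,v]]],float),K,np.array(c["D"],float))[0,0]
    T=np.array(c["T"]); return T[:3,3],T[:3,:3]@np.array([p[0],p[1],1.])
def at(c,u,v,z):
    o,d=ray(c,u,v); return (o+d*(z-o[2])/d[2])[:2]
def proj(c,P):
    K=np.array([[c["fx"],0,c["cx"]],[0,c["fy"],c["cy"]],[0,0,1]],float)
    T=np.linalg.inv(np.array(c["T"])); r=cv2.Rodrigues(T[:3,:3])[0]
    return cv2.projectPoints(np.array(P,float).reshape(-1,1,3),r,T[:3,3],K,np.array(c["D"],float))[0][:,0]
def crop(c,name,x0,y0,x1,y1,k):
    i=cv2.resize(c["img"][y0:y1,x0:x1,::-1],None,fx=k,fy=k,interpolation=cv2.INTER_CUBIC)
    cv2.imwrite(f"pics/{name}.png",i)
E
python3 - <<'E'
from h import *
c=read_camera("top")
a=c["img"][:,:,::-1]
i1=cv2.resize(a[190:290,100:260],None,fx=5,fy=5,interpolation=cv2.INTER_CUBIC)[:300*2]
cv2.imwrite("pics/jt.png",i1)
crop(c,"st",220,130,420,220,4)
s=read_camera("scene"); crop(s,"sj",290,190,450,310,5)
E
```

```text
(no output)
```

View pics/jt.png

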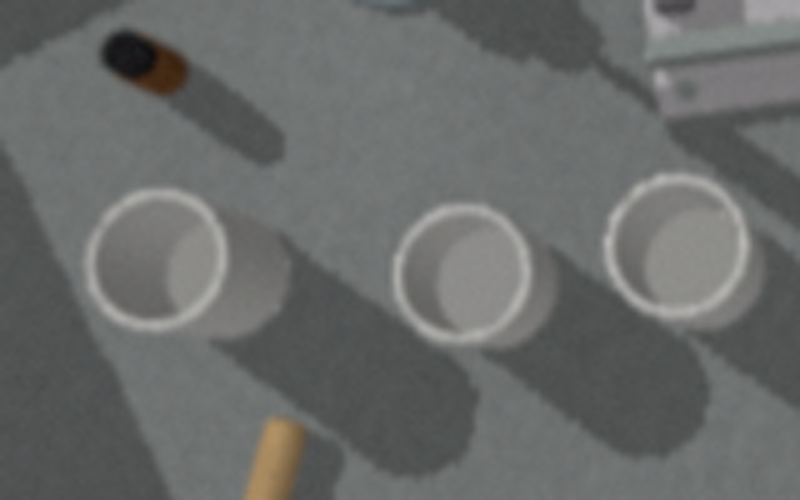

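View pics/st.png

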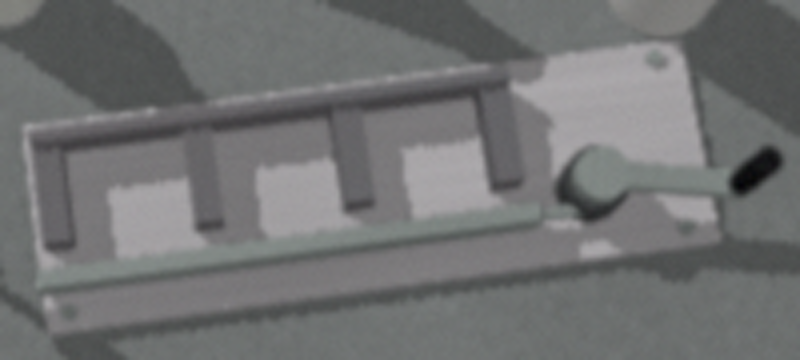

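View pics/sj.png

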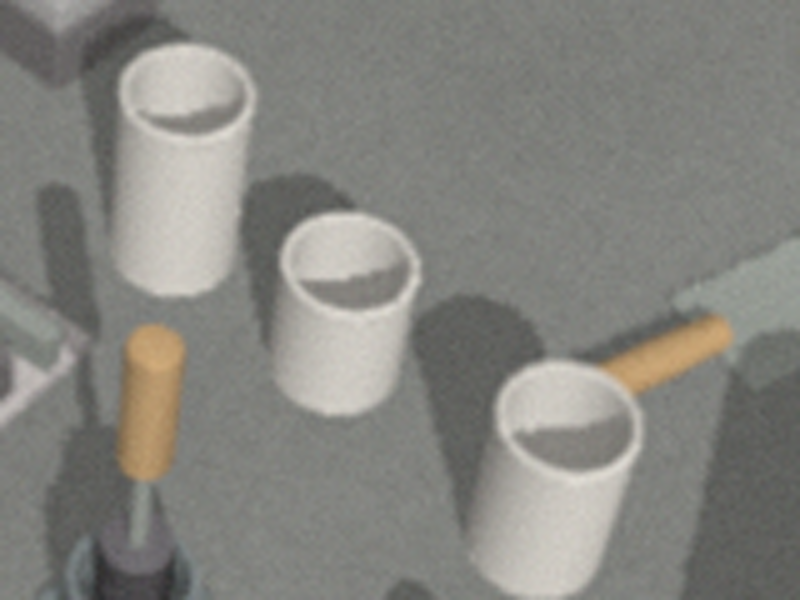

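```bash
python3 - <<'E'
from h import *
t=read_camera("top"); s=read_camera("scene")
T=lambda U,V,x0,y0,k:((U+.5)/k-.5+x0,(V+.5)/k-.5+y0)
for n,h,a,b in (("mid",88,(157,260),(569,418)),("short",70,(463,274),(350,262)),("tall",106,(678,247),(188,90))):
    print(n,at(t,*T(*a,100,190,5),h),at(s,*T(*b,290,190,5),h))
C=[at(t,*T(U,V,220,130,4),10) for U,V in ((25,127),(680,42),(720,240),(48,335))]
C=np.array(C);print("stand corners",C.round(),C.mean(0),[np.linalg.norm(C[i]-C[i-1]).round() for i in range(4)])
d=(C[0]-C[1])+(C[3]-C[2]);print("stand yaw",np.arctan2(d[1],d[0])-np.pi/2)
print("post top",at(t,*T(765,163,220,130,4),102), "lever hub", at(t,*T(602,172,220,130,4),70))
print("div tops",[at(t,*T(U,V,220,130,4),35).round() for U,V in ((58,200),(205,180),(352,158),(500,135))])
D=np.array([at(t,u,v,10) for u,v in ((357,231),(481,242),(478,290),(354,279))]);print("tray",D.round(),D.mean(0))
print("brush top",at(t,154,147,203),at(s,*T(155,340,290,190,5),205))
m=cv2.inRange(cv2.cvtColor(t["img"],cv2.COLOR_RGB2HSV),(10,90,90),(25,255,255));n,l,st,c=cv2.connectedComponentsWithStats(m)
print([(st[i].tolist(),c[i].round(1)) for i in range(1,n) if st[i][4]>60 and c[i][0]<250])
# crop cups
crop(t,"cup",130,125,230,200,8)
E
```

```text
mid [445.4751615  387.70050024] [444.72272813 386.89432744]
short [440.28730447 260.57457292] [439.20410301 259.89700363]
tall [448.26428575 162.30218763] [446.73461022 161.63172693]
stand corners [[ 647.  199.]
 [ 700. -203.]
 [ 575. -221.]
 [ 519.  183.]] [610.3380181  -10.51527324] [np.float64(130.0), np.float64(406.0), np.float64(126.0), np.float64(408.0)]
stand yaw 0.13495614036395143
post top [ 597.65274965 -219.52316253] lever hub [ 601.5485324 -137.5662775]
div tops [array([595., 175.]), array([607.,  89.]), array([620.,   2.]), array([634., -86.])]
tray [[ 475. -114.]
 [ 448. -405.]
 [ 338. -388.]
 [ 363. -103.]] [ 406.06055053 -252.83070544]
brush top [618.12336992 310.87790059] [616.63214237 312.95824529]
[([147, 142, 19, 19, 203], array([156. , 150.9])), ([145, 274, 16, 37, 280], array([152.3, 291.9]))]
```

View pics/cup.png

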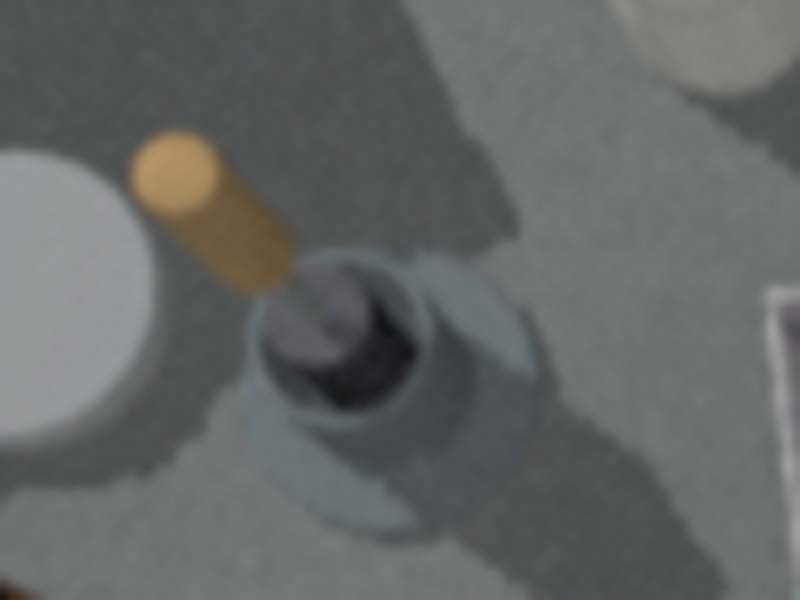

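```bash
python3 - <<'E'
from h import *
t=read_camera("top"); s=read_camera("scene")
T=lambda U,V,x0,y0,k:((U+.5)/k-.5+x0,(V+.5)/k-.5+y0)
print("cup",at(t,*T(341,336,130,125,8),60),"bristle top",at(t,*T(318,312,130,125,8),85),"handle top",at(t,*T(177,173,130,125,8),205))
yw=.135;X=np.array([np.cos(yw),np.sin(yw)]);Y=np.array([-X[1],X[0]]);P=np.array([602.9,44])
f=lambda U,V,z:((at(t,*T(U,V,220,130,4),z)-P)@np.c_[X,Y]).round(1)
print("keeper back top edge",f(60,267,36),f(520,207,36))
print("fence top front edge",f(60,146,40),f(480,87,40))
print("div fronts",[f(*p,35) for p in((61,246),(209,226),(358,206),(509,186))])
print("wash bottle base-ish",at(t,383,134,20), "cap", at(t,402,102,150),"flask",at(t,301,122,5),"reagent",at(t,219,133,5),"tipbox",at(t,311,268,58),"vial",at(t,127,202,48))
g=lambda p,z:proj(s,[[*(P+X*p[0]+Y*p[1]),z]]).round(1)[0]
for p in((32,135),(32,-135)):print("scene fence pred",g(p,40))
print(g((0,0),10))
im=s["img"][:,:,::-1].copy()
for p,z in(((32,144),40),((32,-144),40),((-45,140),36),((-45,-140),36),((-35,-185),80),((-41,-265),102),((0,0),10),((0,90),10),((0,-90),10)):
    u,v=g(p,z); im=cv2.drawMarker(im,(int(round(u)),int(round(v))),(0,0,255),cv2.MARKER_CROSS,5,1)
cv2.imwrite("pics/sst.png",cv2.resize(im[140:300,150:320],None,fx=3.7,fy=3.7,interpolation=cv2.INTER_CUBIC))
E
```

```text
cup [620.06222029 315.06336058] bristle top [619.80984284 314.60462896] handle top [619.08369237 314.73305227]
keeper back top edge [-30.4 134.8] [ -32.  -137.3]
fence top front edge [ 40.9 125.9] [  42.6 -125.3]
div fronts [array([-17.8, 132.9]), array([-17.9,  45.4]), array([-18. , -43.1]), array([ -18.3, -133.3])]
wash bottle base-ish [ 712.47722375 -185.08402309] cap [ 734.8171406  -193.15680005] flask [750.29541398  14.51492502] reagent [721.87085067 218.66880261] tipbox [ 3.88041275e+02 -3.30266636e-01] vial [539.82223992 417.80530804]
scene fence pred [274.6 270.4]
scene fence pred [192.  210.5]
[241.6 239.8]
```

View pics/sst.png

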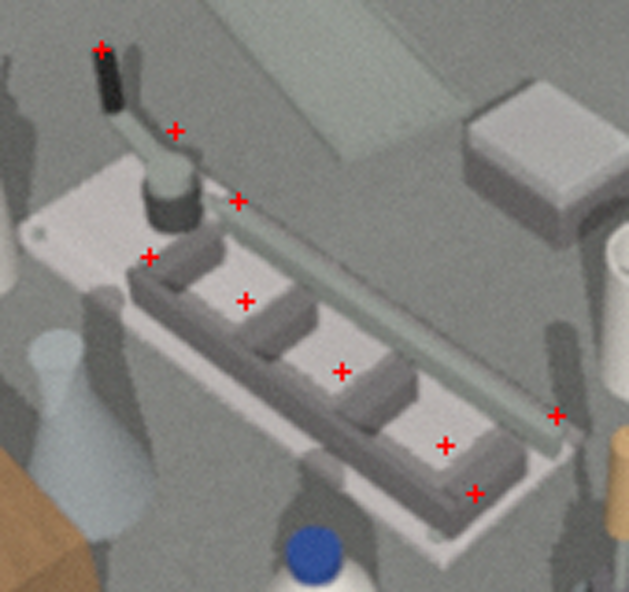

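```bash
python3 -m handwheel '[{"hand":0.085,"x":0.2035,"y":-0.189,"z":0,"spin":-11.9},{"hand":0.085,"x":0.2035,"y":-0.189,"z":0,"spin":-11.9},{"hand":0.085,"x":0.2035,"y":-0.189,"z":0,"spin":-11.9},{"hand":0.085,"x":0.2035,"y":-0.189,"z":0,"spin":-11.9},{"hand":0.085,"x":0.2035,"y":-0.189,"z":0,"spin":-11.9},{"hand":0.085,"x":0.2035,"y":-0.189,"z":0,"spin":-11.9},{"hand":0.085,"x":0.2035,"y":-0.189,"z":0,"spin":-11.9},{"hand":0.085,"x":0.2035,"y":-0.189,"z":0,"spin":-11.9},{"hand":0.085,"x":0.2035,"y":-0.189,"z":0,"spin":-11.9},{"hand":0.085,"x":0.2035,"y":-0.189,"z":-0.08,"spin":-11.9},{"hand":0.085,"x":0.2035,"y":-0.189,"z":-0.08,"spin":-11.9},{"hand":0.085,"x":0.2035,"y":-0.189,"z":-0.08,"spin":-11.9}]'
python3 - <<'E'
from h import *
c=read_camera("top"); crop(c,"g1",90,190,290,340,4)
E
```

```text
t: 1.4
eef_pos: [442.8, 385.7, 143.0]
tcp_rot: [3.137, 0.008, 0.135]
ft_force: [-1.0, 0.7, 0.0]
opening: 0.891
```

View pics/g1.png

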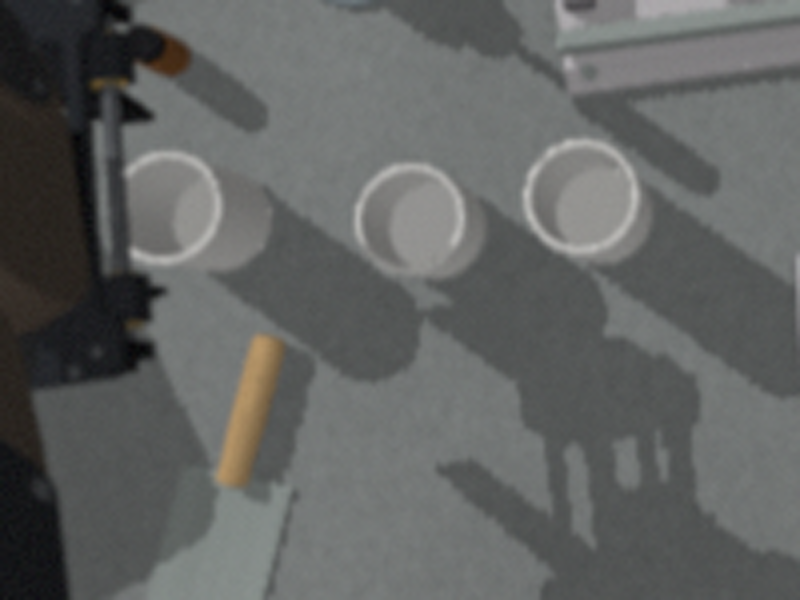

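```bash
python3 -c "
from h import *;print(state()['eef_pos'])"
python3 -m handwheel '[{"hand":0.085,"x":0.001,"y":0.001,"z":-0.09},{"hand":0.085,"x":0.001,"y":0.001,"z":-0.09},{"hand":0.085,"x":0.001,"y":0.001,"z":-0.09},{"hand":0.085,"x":0.001,"y":0.001,"z":-0.09},{"hand":0,"x":0.001,"y":0.001,"z":-0.09},{"hand":0,"x":0.001,"y":0.001,"z":-0.09},{"hand":0,"x":0.001,"y":0.001,"z":-0.09},{"hand":0,"x":0.001,"y":0.001,"z":-0.09},{"hand":0,"x":0.001,"y":0.001,"z":-0.09},{"hand":0,"x":0.001,"y":0.001,"z":-0.09}]'
```

```text
[443.90105548 386.59550419 146.29318893]invalid input
```

```bash

python3 -m handwheel '[{"hand":0.085,"x":0.001,"y":0.001,"z":-0.09,"spin":0},{"hand":0.085,"x":0.001,"y":0.001,"z":-0.09,"spin":0},{"hand":0.085,"x":0.001,"y":0.001,"z":-0.09,"spin":0},{"hand":0.085,"x":0.001,"y":0.001,"z":-0.09,"spin":0},{"hand":0,"x":0.001,"y":0.001,"z":-0.09,"spin":0},{"hand":0,"x":0.001,"y":0.001,"z":-0.09,"spin":0},{"hand":0,"x":0.001,"y":0.001,"z":-0.09,"spin":0},{"hand":0,"x":0.001,"y":0.001,"z":-0.09,"spin":0},{"hand":0,"x":0.001,"y":0.001,"z":-0.09,"spin":0},{"hand":0,"x":0.001,"y":0.001,"z":-0.09,"spin":0}]'
```

```text
t: 2.28
eef_pos: [446.4, 388.7, 60.1]
tcp_rot: [-3.141, -0.002, 0.135]
ft_force: [-1.2, -0.8, 9.3]
opening: 0.617
```

```bash

python3 -m handwheel '[{"hand":0,"x":0,"y":0,"z":0.09,"spin":0},{"hand":0,"x":0,"y":0,"z":0.09,"spin":0},{"hand":0,"x":0,"y":0,"z":0.09,"spin":0},{"hand":0,"x":0.05,"y":-0.15,"z":0.09,"spin":0},{"hand":0,"x":0.05,"y":-0.15,"z":0.09,"spin":0},{"hand":0,"x":0.05,"y":-0.15,"z":0.09,"spin":0},{"hand":0,"x":0.05,"y":-0.15,"z":0.09,"spin":0},{"hand":0,"x":0.1505,"y":-0.2535,"z":0.09,"spin":0},{"hand":0,"x":0.1505,"y":-0.2535,"z":0.09,"spin":0},{"hand":0,"x":0.1505,"y":-0.2535,"z":0.09,"spin":0},{"hand":0,"x":0.1505,"y":-0.2535,"z":0.09,"spin":0},{"hand":0,"x":0.1505,"y":-0.2535,"z":0.09,"spin":0},{"hand":0,"x":0.1505,"y":-0.2535,"z":0.09,"spin":0}]'
python3 - <<'E'
from h import *
c=read_camera("scene"); crop(c,"g2",200,150,340,290,4)
E
```

```text
t: 3.37
eef_pos: [596.7, 134.0, 148.3]
tcp_rot: [-3.142, 0.0, 0.133]
ft_force: [-0.7, 0.1, -2.0]
opening: 0.615
```

View pics/g2.png

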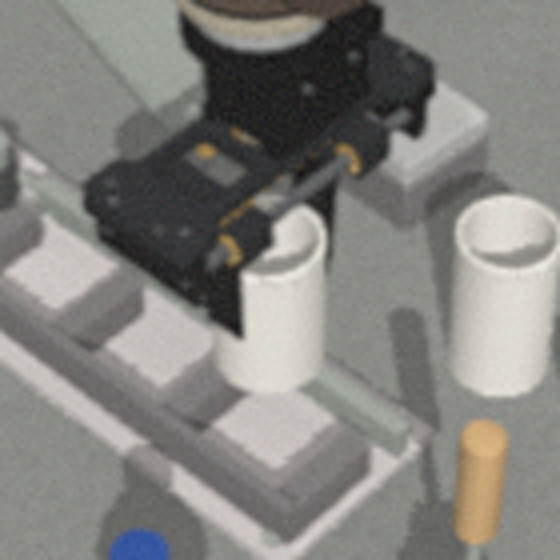

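```bash

python3 -m handwheel '[{"hand":0,"x":0,"y":0,"z":-0.04,"spin":0},{"hand":0,"x":0,"y":0,"z":-0.07,"spin":0},{"hand":0,"x":0,"y":0,"z":-0.0785,"spin":0},{"hand":0,"x":0,"y":0,"z":-0.0785,"spin":0},{"hand":0,"x":0,"y":0,"z":-0.0785,"spin":0},{"hand":0,"x":0,"y":0,"z":-0.0785,"spin":0}]'
python3 -m handwheel '[{"hand":0.075,"x":0,"y":0,"z":0,"spin":0},{"hand":0.075,"x":0,"y":0,"z":0,"spin":0},{"hand":0.075,"x":0,"y":0,"z":0,"spin":0},{"hand":0.08,"x":0,"y":0,"z":0.08,"spin":0},{"hand":0.08,"x":0,"y":0,"z":0.08,"spin":0},{"hand":0.08,"x":0,"y":0,"z":0.08,"spin":0},{"hand":0.08,"x":0,"y":0,"z":0.08,"spin":0}]'
python3 - <<'E'
from h import *
c=read_camera("scene"); crop(c,"g3",200,150,420,310,3.6)
E
```

```text
t: 3.92
eef_pos: [596.3, 135.8, 70.8]
tcp_rot: [-3.142, -0.0, 0.137]
ft_force: [-0.5, -0.6, -1.1]
opening: 0.619
t: 4.5
eef_pos: [597.3, 135.1, 152.4]
tcp_rot: [3.141, -0.005, 0.136]
ft_force: [-0.8, -0.1, 0.4]
opening: 0.841
```

View pics/g3.png

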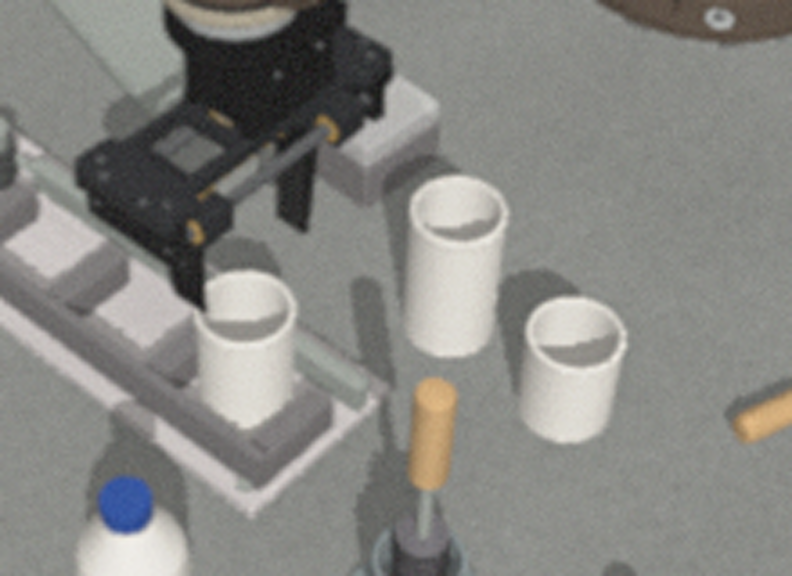

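```bash

python3 -m handwheel '[{"hand":0.085,"x":-0.1568,"y":0.1252,"z":0,"spin":0},{"hand":0.085,"x":-0.1568,"y":0.1252,"z":0,"spin":0},{"hand":0.085,"x":-0.1568,"y":0.1252,"z":0,"spin":0},{"hand":0.085,"x":-0.1568,"y":0.1252,"z":0,"spin":0},{"hand":0.085,"x":-0.1568,"y":0.1252,"z":0,"spin":0},{"hand":0.085,"x":-0.1568,"y":0.1252,"z":-0.03,"spin":0},{"hand":0.085,"x":-0.1568,"y":0.1252,"z":-0.06,"spin":0},{"hand":0.085,"x":-0.1568,"y":0.1252,"z":-0.1,"spin":0},{"hand":0.085,"x":-0.1568,"y":0.1252,"z":-0.1,"spin":0},{"hand":0.085,"x":-0.1568,"y":0.1252,"z":-0.1,"spin":0},{"hand":0,"x":-0.1568,"y":0.1252,"z":-0.1,"spin":0},{"hand":0,"x":-0.1568,"y":0.1252,"z":-0.1,"spin":0},{"hand":0,"x":-0.1568,"y":0.1252,"z":-0.1,"spin":0},{"hand":0,"x":-0.1568,"y":0.1252,"z":-0.1,"spin":0},{"hand":0,"x":-0.1568,"y":0.1252,"z":-0.1,"spin":0},{"hand":0,"x":-0.1568,"y":0.1252,"z":-0.1,"spin":0}]'
python3 -m handwheel '[{"hand":0,"x":0,"y":0,"z":0.11,"spin":0},{"hand":0,"x":0,"y":0,"z":0.11,"spin":0},{"hand":0,"x":0,"y":0,"z":0.11,"spin":0},{"hand":0,"x":0.169,"y":-0.2154,"z":0.11,"spin":0},{"hand":0,"x":0.169,"y":-0.2154,"z":0.11,"spin":0},{"hand":0,"x":0.169,"y":-0.2154,"z":0.11,"spin":0},{"hand":0,"x":0.169,"y":-0.2154,"z":0.11,"spin":0},{"hand":0,"x":0.169,"y":-0.2154,"z":0.11,"spin":0},{"hand":0,"x":0.169,"y":-0.2154,"z":0.11,"spin":0},{"hand":0,"x":0.169,"y":-0.2154,"z":0.11,"spin":0},{"hand":0,"x":0.169,"y":-0.2154,"z":0.11,"spin":0},{"hand":0,"x":0.169,"y":-0.2154,"z":0.11,"spin":0},{"hand":0,"x":0.169,"y":-0.2154,"z":0.11,"spin":0}]'
```

```text
t: 5.88
eef_pos: [440.3, 260.3, 51.5]
tcp_rot: [-3.141, -0.002, 0.136]
ft_force: [-1.0, -1.3, 10.0]
opening: 0.638
t: 6.97
eef_pos: [608.1, 45.1, 160.3]
tcp_rot: [-3.141, 0.0, 0.135]
ft_force: [-0.9, 0.6, -1.5]
opening: 0.635
```

```bash

python3 -m handwheel '[{"hand":0,"x":0,"y":0,"z":-0.04,"spin":0},{"hand":0,"x":0,"y":0,"z":-0.07,"spin":0},{"hand":0,"x":0,"y":0,"z":-0.0985,"spin":0},{"hand":0,"x":0,"y":0,"z":-0.0985,"spin":0},{"hand":0,"x":0,"y":0,"z":-0.0985,"spin":0},{"hand":0,"x":0,"y":0,"z":-0.0985,"spin":0}]'
python3 -m handwheel '[{"hand":0.075,"x":0,"y":0,"z":0,"spin":0},{"hand":0.075,"x":0,"y":0,"z":0,"spin":0},{"hand":0.075,"x":0,"y":0,"z":0,"spin":0},{"hand":0.08,"x":0,"y":0,"z":0.1,"spin":0},{"hand":0.08,"x":0,"y":0,"z":0.1,"spin":0},{"hand":0.08,"x":0,"y":0,"z":0.1,"spin":0},{"hand":0.08,"x":0,"y":0,"z":0.1,"spin":0}]'
cat >> h.py <<'E'
def rims(c,roi=None,hs=(70,88,106),dz=0):
    g=cv2.cvtColor(c["img"],cv2.COLOR_RGB2GRAY); k=4
    G=cv2.GaussianBlur(cv2.resize(g,None,fx=k,fy=k,interpolation=cv2.INTER_CUBIC),(7,7),0)
    r=cv2.HoughCircles(G,cv2.HOUGH_GRADIENT,1.5,100,param1=80,param2=38,minRadius=44,maxRadius=68)
    out=[]
    for u,v,rad in ([] if r is None else r[0]):
        u,v=(u+.5)/k-.5,(v+.5)/k-.5
        if 100<v<310: out.append((round(u,1),round(v,1),round(rad/k,1),[at(c,u,v,h+dz).round(1).tolist() for h in hs]))
    return out
E
python3 - <<'E'
from h import *
for r in rims(read_camera("top")): print(r)
c=read_camera("scene"); crop(c,"g4",180,150,420,310,3.3)
E
```

```text
t: 7.47
eef_pos: [608.6, 45.6, 62.8]
tcp_rot: [3.142, -0.0, 0.137]
ft_force: [0.3, -0.0, -0.6]
opening: 0.636
t: 8.05
eef_pos: [610.4, 44.8, 166.7]
tcp_rot: [3.14, -0.008, 0.136]
ft_force: [0.4, -0.0, -0.1]
opening: 0.838
(np.float32(132.2), np.float32(160.3), np.float32(16.8), [[632.1, 403.5], [626.6, 396.4], [621.1, 389.3]])
(np.float32(213.9), np.float32(112.7), np.float32(12.4), [[746.8, 220.8], [738.9, 217.6], [731.0, 214.4]])
```

View pics/g4.png

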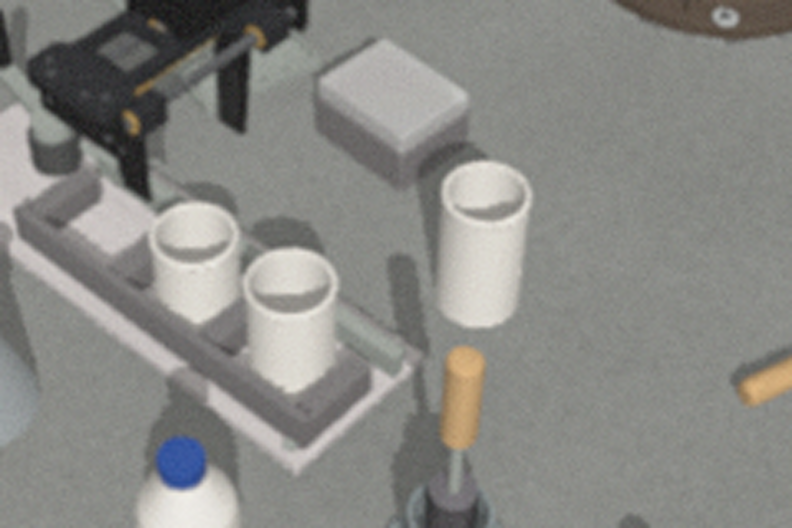

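```bash

python3 -m handwheel '[{"hand":0.085,"x":-0.1612,"y":0.1172,"z":0,"spin":0},{"hand":0.085,"x":-0.1612,"y":0.1172,"z":0,"spin":0},{"hand":0.085,"x":-0.1612,"y":0.1172,"z":0,"spin":0},{"hand":0.085,"x":-0.1612,"y":0.1172,"z":0,"spin":0},{"hand":0.085,"x":-0.1612,"y":0.1172,"z":0,"spin":0},{"hand":0.085,"x":-0.1612,"y":0.1172,"z":0,"spin":0},{"hand":0.085,"x":-0.1612,"y":0.1172,"z":-0.03,"spin":0},{"hand":0.085,"x":-0.1612,"y":0.1172,"z":-0.06,"spin":0},{"hand":0.085,"x":-0.1612,"y":0.1172,"z":-0.0915,"spin":0},{"hand":0.085,"x":-0.1612,"y":0.1172,"z":-0.0915,"spin":0},{"hand":0.085,"x":-0.1612,"y":0.1172,"z":-0.0915,"spin":0},{"hand":0,"x":-0.1612,"y":0.1172,"z":-0.0915,"spin":0},{"hand":0,"x":-0.1612,"y":0.1172,"z":-0.0915,"spin":0},{"hand":0,"x":-0.1612,"y":0.1172,"z":-0.0915,"spin":0},{"hand":0,"x":-0.1612,"y":0.1172,"z":-0.0915,"spin":0},{"hand":0,"x":-0.1612,"y":0.1172,"z":-0.0915,"spin":0},{"hand":0,"x":-0.1612,"y":0.1172,"z":-0.0915,"spin":0}]'
python3 -m handwheel '[{"hand":0,"x":0,"y":0,"z":0.12,"spin":0},{"hand":0,"x":0,"y":0,"z":0.12,"spin":0},{"hand":0,"x":0,"y":0,"z":0.12,"spin":0},{"hand":0,"x":0.1733,"y":-0.2064,"z":0.12,"spin":0},{"hand":0,"x":0.1733,"y":-0.2064,"z":0.12,"spin":0},{"hand":0,"x":0.1733,"y":-0.2064,"z":0.12,"spin":0},{"hand":0,"x":0.1733,"y":-0.2064,"z":0.12,"spin":0},{"hand":0,"x":0.1733,"y":-0.2064,"z":0.12,"spin":0},{"hand":0,"x":0.1733,"y":-0.2064,"z":0.12,"spin":0},{"hand":0,"x":0.1733,"y":-0.2064,"z":0.12,"spin":0},{"hand":0,"x":0.1733,"y":-0.2064,"z":0.12,"spin":0},{"hand":0,"x":0.1733,"y":-0.2064,"z":0.12,"spin":0},{"hand":0,"x":0.1733,"y":-0.2064,"z":0.12,"spin":0}]'
```

```text
t: 9.57
eef_pos: [448.0, 162.1, 71.0]
tcp_rot: [-3.141, -0.002, 0.136]
ft_force: [0.2, -0.2, 8.3]
opening: 0.626
t: 10.65
eef_pos: [620.1, -44.0, 190.1]
tcp_rot: [-3.141, 0.001, 0.136]
ft_force: [-0.7, 0.3, -1.1]
opening: 0.624
```

```bash

python3 -m handwheel '[{"hand":0,"x":0,"y":0,"z":-0.04,"spin":0},{"hand":0,"x":0,"y":0,"z":-0.08,"spin":0},{"hand":0,"x":0,"y":0,"z":-0.1085,"spin":0},{"hand":0,"x":0,"y":0,"z":-0.1085,"spin":0},{"hand":0,"x":0,"y":0,"z":-0.1085,"spin":0},{"hand":0,"x":0,"y":0,"z":-0.1085,"spin":0}]'
python3 -m handwheel '[{"hand":0.075,"x":0,"y":0,"z":0,"spin":0},{"hand":0.075,"x":0,"y":0,"z":0,"spin":0},{"hand":0.075,"x":0,"y":0,"z":0,"spin":0},{"hand":0.08,"x":0,"y":0,"z":0.12,"spin":0},{"hand":0.08,"x":0,"y":0,"z":0.12,"spin":0},{"hand":0.08,"x":0,"y":0,"z":0.12,"spin":0},{"hand":0.08,"x":0,"y":0,"z":0.12,"spin":0},{"hand":0.08,"x":-0.1,"y":-0.12,"z":0.12,"spin":0},{"hand":0.08,"x":-0.1,"y":-0.12,"z":0.12,"spin":0},{"hand":0.08,"x":-0.1,"y":-0.12,"z":0.12,"spin":0},{"hand":0.08,"x":-0.1,"y":-0.12,"z":0.12,"spin":0},{"hand":0.08,"x":-0.1,"y":-0.12,"z":0.12,"spin":0}]'
python3 - <<'E'
from h import *
c=read_camera("scene"); a=read_camera("top")
i=[cv2.resize(x[:,:,::-1],(400,400),interpolation=cv2.INTER_CUBIC) for x in (c["img"][140:300,150:310],a["img"][110:270,230:390])]
cv2.imwrite("pics/g5.png",np.hstack(i))
E
```

```text
t: 11.15
eef_pos: [620.8, -43.7, 82.8]
tcp_rot: [3.141, -0.001, 0.136]
ft_force: [-0.0, -0.4, -0.5]
opening: 0.624
t: 12.15
eef_pos: [517.9, -167.6, 202.2]
tcp_rot: [3.141, 0.0, 0.132]
ft_force: [0.5, 0.1, -0.2]
opening: 0.842
```

View pics/g5.png

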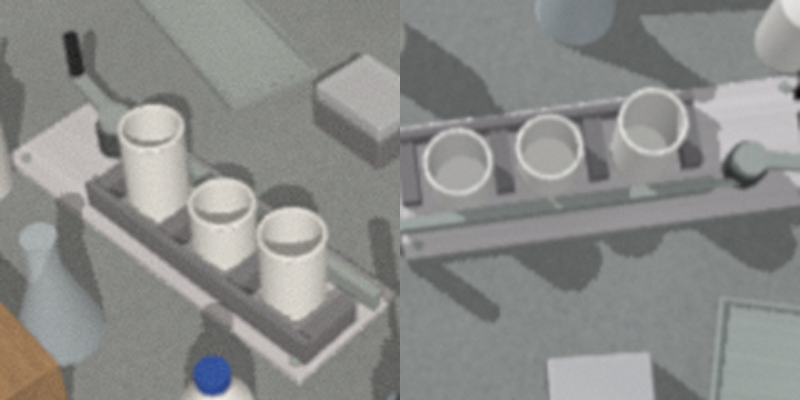

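```bash
python3 - <<'E'
from h import *
t=read_camera("top"); s=read_camera("scene")
for c,u,v,w in((t,400,190,45),(s,165,140,40)):
    g=cv2.cvtColor(c["img"],cv2.COLOR_RGB2GRAY)[v-35:v+45,u-15:u+w]
    m=(g<45).astype(np.uint8); n,l,st,ce=cv2.connectedComponentsWithStats(m)
    for i in range(1,n):
        if st[i][4]>25: 
            q=ce[i]+[u-15,v-35]; print(st[i].tolist(),q.round(1),"mid@78",at(c,*q,78).round(1))
print(at(s,178.4,156.2,102))
E
```

```text
[5, 0, 13, 10, 76] [395.7 158.5] mid@78 [ 632.3 -195.2]
[16, 62, 8, 8, 39] [404.4 220.4] mid@78 [ 490.4 -206.5]
[37, 69, 9, 11, 60] [426.2 229.5] mid@78 [ 470.  -253.1]
[25, 0, 27, 27, 223] [192.2 114.8] mid@78 [ 459.4 -375.3]
[27, 49, 6, 15, 52] [179.3 161.8] mid@78 [ 598.9 -219.5]
[ 601.97026696 -212.89446209]
```

```bash

python3 -m handwheel '[{"hand":0.05,"x":0.0775,"y":-0.055,"z":0,"spin":16.4},{"hand":0.05,"x":0.0775,"y":-0.055,"z":0,"spin":16.4},{"hand":0.05,"x":0.0775,"y":-0.055,"z":0,"spin":16.4},{"hand":0.05,"x":0.0775,"y":-0.055,"z":0,"spin":16.4},{"hand":0.05,"x":0.0775,"y":-0.055,"z":0,"spin":16.4},{"hand":0.05,"x":0.0775,"y":-0.055,"z":0,"spin":16.4},{"hand":0.05,"x":0.0775,"y":-0.055,"z":0,"spin":16.4},{"hand":0.05,"x":0.0775,"y":-0.055,"z":0,"spin":16.4},{"hand":0.05,"x":0.0775,"y":-0.055,"z":0,"spin":16.4},{"hand":0.05,"x":0.0775,"y":-0.055,"z":0,"spin":16.4},{"hand":0.05,"x":0.0775,"y":-0.055,"z":0,"spin":16.4},{"hand":0.05,"x":0.0775,"y":-0.055,"z":0,"spin":16.4},{"hand":0.05,"x":0.0775,"y":-0.055,"z":-0.04,"spin":16.4},{"hand":0.05,"x":0.0775,"y":-0.055,"z":-0.08,"spin":16.4},{"hand":0.05,"x":0.0775,"y":-0.055,"z":-0.1255,"spin":16.4},{"hand":0.05,"x":0.0775,"y":-0.055,"z":-0.1255,"spin":16.4},{"hand":0.05,"x":0.0775,"y":-0.055,"z":-0.1255,"spin":16.4},{"hand":0.05,"x":0.0775,"y":-0.055,"z":-0.1255,"spin":16.4}]'
python3 -m handwheel '[{"hand":0,"x":0,"y":0,"z":0,"spin":0},{"hand":0,"x":0,"y":0,"z":0,"spin":0},{"hand":0,"x":0,"y":0,"z":0,"spin":0},{"hand":0,"x":0,"y":0,"z":0,"spin":0},{"hand":0,"x":0,"y":0,"z":0,"spin":0},{"hand":0,"x":0,"y":0,"z":0,"spin":0},{"hand":0,"x":0,"y":0,"z":0,"spin":0}]'
python3 -c "
from h import *
P=np.array([604,-140.5]);p=np.array([598.3,-219.5]);d=p-P
for a in (10,20,30,40,50,60,70,76,77.5,79):
    b=-np.radians(a);R=np.array([[np.cos(b),-np.sin(b)],[np.sin(b),np.cos(b)]]);print(a,(R@d-d).round(1))
print(state()['ft_force'],state()['eef_pos'])"
```

```text
t: 13.85
eef_pos: [599.5, -219.1, 77.7]
tcp_rot: [3.14, 0.0, 1.568]
ft_force: [-0.1, -0.1, 0.8]
opening: 0.525
t: 14.43
eef_pos: [598.9, -222.0, 77.0]
tcp_rot: [3.139, 0.004, 1.567]
ft_force: [-0.8, -14.1, 0.8]
opening: 0.16
10 [-13.6   2.2]
20 [-26.7   6.7]
30 [-38.7  13.4]
40 [-49.4  22.1]
50 [-58.5  32.6]
60 [-65.6  44.4]
70 [-70.5  57.3]
76 [-72.3  65.4]
77.5 [-72.7  67.5]
79 [-72.9  69.5]
[ -0.84441555 -14.09119379   0.81770035] [ 598.92879462 -222.01800225   76.96192916]
```

```bash

python3 -m handwheel '[{"hand":0,"x":0,"y":-0.0025,"z":0,"spin":0},{"hand":0,"x":-0.007,"y":-0.0017,"z":0,"spin":0},{"hand":0,"x":-0.0138,"y":-0.0005,"z":0,"spin":0},{"hand":0,"x":-0.0204,"y":0.0015,"z":0,"spin":0},{"hand":0,"x":-0.0269,"y":0.0041,"z":0,"spin":0},{"hand":0,"x":-0.033,"y":0.0071,"z":0,"spin":0},{"hand":0,"x":-0.039,"y":0.0108,"z":0,"spin":0},{"hand":0,"x":-0.0445,"y":0.015,"z":0,"spin":0},{"hand":0,"x":-0.0498,"y":0.0196,"z":0,"spin":0},{"hand":0,"x":-0.0546,"y":0.0247,"z":0,"spin":0},{"hand":0,"x":-0.059,"y":0.0302,"z":0,"spin":0},{"hand":0,"x":-0.0628,"y":0.036,"z":0,"spin":0},{"hand":0,"x":-0.0662,"y":0.0422,"z":0,"spin":0},{"hand":0,"x":-0.0689,"y":0.0486,"z":0,"spin":0},{"hand":0,"x":-0.0711,"y":0.0552,"z":0,"spin":0},{"hand":0,"x":-0.0725,"y":0.0605,"z":0,"spin":0},{"hand":0,"x":-0.0734,"y":0.0657,"z":0,"spin":0},{"hand":0,"x":-0.074,"y":0.069,"z":0,"spin":0},{"hand":0,"x":-0.074,"y":0.069,"z":0,"spin":0},{"hand":0,"x":-0.074,"y":0.069,"z":0,"spin":0}]'
```

```text
t: 16.1
eef_pos: [524.2, -152.7, 76.7]
tcp_rot: [3.141, 0.003, 1.567]
ft_force: [-6.3, -19.5, 3.7]
opening: 0.165
```

```bash

python3 -m handwheel '[{"hand":0,"x":0,"y":0.003,"z":0,"spin":0},{"hand":0,"x":0,"y":0.003,"z":0,"spin":0},{"hand":0,"x":0,"y":0.003,"z":0,"spin":0}]'
python3 -m handwheel '[{"hand":0.045,"x":0,"y":0,"z":0,"spin":0},{"hand":0.045,"x":0,"y":0,"z":0,"spin":0},{"hand":0.045,"x":0,"y":0,"z":0,"spin":0},{"hand":0.045,"x":0,"y":0,"z":0.1,"spin":0},{"hand":0.045,"x":0,"y":0,"z":0.1,"spin":0},{"hand":0.045,"x":0,"y":0,"z":0.1,"spin":0},{"hand":0.045,"x":0,"y":-0.1,"z":0.18,"spin":0},{"hand":0.045,"x":0,"y":-0.1,"z":0.18,"spin":0},{"hand":0.045,"x":-0.1,"y":-0.1,"z":0.18,"spin":0},{"hand":0.045,"x":-0.1,"y":-0.1,"z":0.18,"spin":0},{"hand":0.045,"x":-0.1,"y":-0.1,"z":0.18,"spin":0}]'
python3 - <<'E'
from h import *
c=read_camera("scene"); a=read_camera("top")
i=[cv2.resize(x[:,:,::-1],(400,400),interpolation=cv2.INTER_CUBIC) for x in (c["img"][140:300,150:310],a["img"][110:270,230:390])]
cv2.imwrite("pics/g6.png",np.hstack(i))
E
```

```text
t: 16.35
eef_pos: [524.3, -152.2, 76.8]
tcp_rot: [3.14, 0.006, 1.567]
ft_force: [-11.9, -39.7, 1.6]
opening: 0.164
t: 17.27
eef_pos: [421.9, -247.7, 257.0]
tcp_rot: [-3.142, -0.0, 1.567]
ft_force: [-0.1, -0.6, 1.0]
opening: 0.474
```

View pics/g6.png

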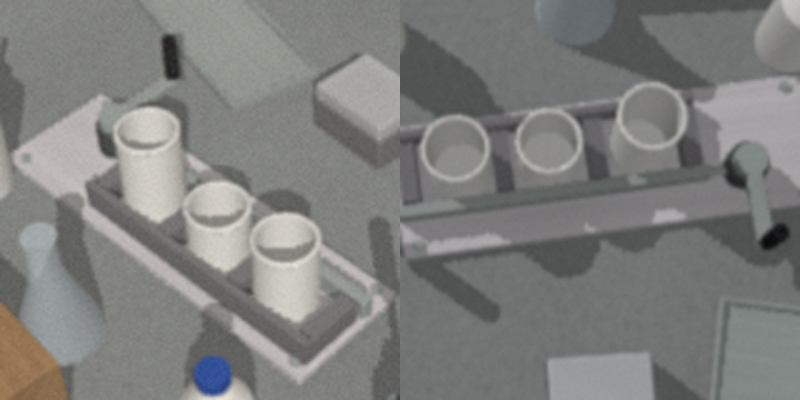

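```bash

python3 -m handwheel '[{"hand":0.05,"x":0.194,"y":0.562,"z":0,"spin":0},{"hand":0.05,"x":0.194,"y":0.562,"z":0,"spin":0},{"hand":0.05,"x":0.194,"y":0.562,"z":0,"spin":0},{"hand":0.05,"x":0.194,"y":0.562,"z":0,"spin":0},{"hand":0.05,"x":0.194,"y":0.562,"z":0,"spin":0},{"hand":0.05,"x":0.194,"y":0.562,"z":0,"spin":0},{"hand":0.05,"x":0.194,"y":0.562,"z":0,"spin":0},{"hand":0.05,"x":0.194,"y":0.562,"z":0,"spin":0},{"hand":0.05,"x":0.194,"y":0.562,"z":0,"spin":0},{"hand":0.05,"x":0.194,"y":0.562,"z":0,"spin":0},{"hand":0.05,"x":0.194,"y":0.562,"z":0,"spin":0},{"hand":0.05,"x":0.194,"y":0.562,"z":0,"spin":0},{"hand":0.05,"x":0.194,"y":0.562,"z":0,"spin":0},{"hand":0.05,"x":0.194,"y":0.562,"z":0,"spin":0},{"hand":0.05,"x":0.194,"y":0.562,"z":0,"spin":0},{"hand":0.05,"x":0.194,"y":0.562,"z":0,"spin":0},{"hand":0.05,"x":0.194,"y":0.562,"z":0,"spin":0}]'
python3 - <<'E'
from h import *
t=read_camera("top")
for n,u,v,z in(("mid",252.1,169.1,98),("short",289.5,166.3,80),("tall",330.3,156.3,116)): print(n,at(t,u,v,z))
X=np.array([.991,.1346]);Y=np.array([-.1346,.991]);O=np.array([613.7,45.5])
for k in(90,0,-90):print((O+k*Y).round(1))
s=read_camera("scene")
m=cv2.inRange(cv2.cvtColor(s["img"],cv2.COLOR_RGB2HSV),(8,110,90),(25,255,255))[230:310,295:345];ys,xs=np.nonzero(m);print(xs.min()+295,xs.max()+295,ys.min()+230,ys.max()+230, xs.mean()+295,ys.mean()+230)
print("handle mid",at(s,xs.mean()+295,ys.mean()+230,171))
print(rims(t))
E
```

```text
t: 18.78
eef_pos: [617.8, 315.2, 255.2]
tcp_rot: [-3.14, 0.001, 1.568]
ft_force: [-0.0, 0.3, 0.7]
opening: 0.528
mid [602.86896443 128.64737606]
short [614.17607719  45.88729532]
tall [625.94017457 -41.88967761]
[601.6 134.7]
[613.7  45.5]
[625.8 -43.7]
332 338 230 237 333.63157894736844 232.89473684210526
handle mid [533.91002403 264.74959271]
[(np.float32(288.9), np.float32(165.6), np.float32(13.6), [[618.8, 46.9], [613.6, 47.3], [608.4, 47.7]]), (np.float32(251.4), np.float32(168.9), np.float32(13.8), [[611.1, 132.3], [606.1, 130.9], [601.0, 129.5]]), (np.float32(330.2), np.float32(155.8), np.float32(13.8), [[641.6, -47.7], [635.9, -45.4], [630.2, -43.0]]), (np.float32(132.9), np.float32(160.3), np.float32(16.0), [[632.1, 401.8], [626.6, 394.7], [621.1, 387.7]])]
```

```bash

python3 -m handwheel '[{"hand":0.05,"x":0,"y":0,"z":-0.03,"spin":0},{"hand":0.05,"x":0,"y":0,"z":-0.06,"spin":0},{"hand":0.05,"x":0,"y":0,"z":-0.088,"spin":0},{"hand":0.05,"x":0,"y":0,"z":-0.088,"spin":0},{"hand":0.05,"x":0,"y":0,"z":-0.088,"spin":0},{"hand":0,"x":0,"y":0,"z":-0.088,"spin":0},{"hand":0,"x":0,"y":0,"z":-0.088,"spin":0},{"hand":0,"x":0,"y":0,"z":-0.088,"spin":0},{"hand":0,"x":0,"y":0,"z":-0.088,"spin":0},{"hand":0,"x":0,"y":0,"z":-0.088,"spin":0},{"hand":0,"x":0,"y":0,"z":-0.088,"spin":0}]'
python3 -m handwheel '[{"hand":0,"x":0,"y":0,"z":0.01,"spin":0},{"hand":0,"x":0,"y":0,"z":0.05,"spin":0},{"hand":0,"x":0,"y":0,"z":0.09,"spin":0},{"hand":0,"x":0,"y":0,"z":0.13,"spin":0},{"hand":0,"x":0,"y":0,"z":0.13,"spin":0},{"hand":0,"x":0,"y":0,"z":0.13,"spin":0},{"hand":0,"x":0,"y":0,"z":0.13,"spin":0}]'
```

```text
t: 19.8
eef_pos: [618.6, 314.8, 169.0]
tcp_rot: [3.14, -0.001, 1.567]
ft_force: [-0.2, 0.6, 4.0]
opening: 0.226
t: 20.38
eef_pos: [617.9, 314.4, 297.7]
tcp_rot: [-3.141, 0.0, 1.567]
ft_force: [0.2, -0.4, -1.5]
opening: 0.227
```

```bash

python3 -m handwheel '[{"hand":0,"x":-0.005,"y":-0.2685,"z":0,"spin":0},{"hand":0,"x":-0.005,"y":-0.2685,"z":0,"spin":0},{"hand":0,"x":-0.005,"y":-0.2685,"z":0,"spin":0},{"hand":0,"x":-0.005,"y":-0.2685,"z":0,"spin":0},{"hand":0,"x":-0.005,"y":-0.2685,"z":0,"spin":0},{"hand":0,"x":-0.005,"y":-0.2685,"z":0,"spin":0},{"hand":0,"x":-0.005,"y":-0.2685,"z":0,"spin":0},{"hand":0,"x":-0.005,"y":-0.2685,"z":0,"spin":0},{"hand":0,"x":-0.005,"y":-0.2685,"z":0,"spin":0},{"hand":0,"x":-0.005,"y":-0.2685,"z":-0.04,"spin":0},{"hand":0,"x":-0.005,"y":-0.2685,"z":-0.06,"spin":0},{"hand":0,"x":-0.005,"y":-0.2685,"z":-0.06,"spin":0}]'
python3 - <<'E'
from h import *
c=read_camera("scene"); a=read_camera("top")
i=[cv2.resize(x[:,:,::-1],(400,400),interpolation=cv2.INTER_CUBIC) for x in (c["img"][140:300,150:310],a["img"][110:270,230:390])]
cv2.imwrite("pics/g7.png",np.hstack(i))
E
```

```text
t: 21.38
eef_pos: [611.3, 47.5, 233.2]
tcp_rot: [-3.133, -0.001, 1.568]
ft_force: [0.2, -0.0, -1.5]
opening: 0.229
```

View pics/g7.png

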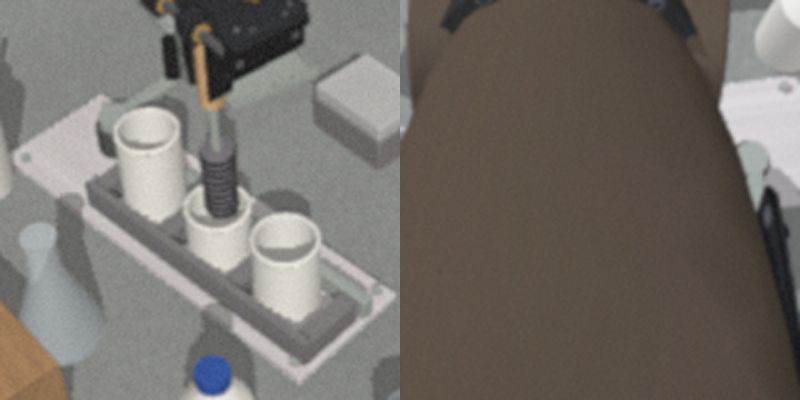

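```bash

python3 -m handwheel '[{"hand":0,"x":0,"y":0,"z":-0.03,"spin":0},{"hand":0,"x":0,"y":0,"z":-0.055,"spin":0},{"hand":0,"x":0,"y":0,"z":-0.066,"spin":0},{"hand":0,"x":0,"y":0,"z":-0.066,"spin":0},{"hand":0,"x":0,"y":0,"z":-0.066,"spin":0},{"hand":0,"x":0,"y":0,"z":-0.066,"spin":0}]'
python3 -m handwheel '[{"hand":0,"x":0,"y":0,"z":-0.002,"spin":0},{"hand":0,"x":0,"y":0,"z":-0.002,"spin":0},{"hand":0,"x":0,"y":0,"z":-0.002,"spin":0}]'
```

```text
t: 21.98
eef_pos: [614.0, 46.3, 173.5]
tcp_rot: [3.14, -0.0, 1.567]
ft_force: [0.5, 0.4, -0.9]
opening: 0.231
t: 22.23
eef_pos: [613.6, 46.1, 170.8]
tcp_rot: [3.141, -0.0, 1.567]
ft_force: [-0.9, 0.3, 1.3]
opening: 0.225
```

```bash

python3 -m handwheel '[{"hand":0,"x":0,"y":0,"z":0.04,"spin":0},{"hand":0,"x":0,"y":0,"z":0.08,"spin":0},{"hand":0,"x":0,"y":0,"z":0.085,"spin":0},{"hand":0,"x":0,"y":0,"z":0.085,"spin":0},{"hand":0,"x":0,"y":0,"z":0.05,"spin":0},{"hand":0,"x":0,"y":0,"z":0.015,"spin":0},{"hand":0,"x":0,"y":0,"z":0,"spin":0},{"hand":0,"x":0,"y":0,"z":0,"spin":0},{"hand":0,"x":0,"y":0,"z":0,"spin":0},{"hand":0,"x":0,"y":0,"z":0,"spin":0}]'
python3 -m handwheel '[{"hand":0,"x":0,"y":0,"z":0.04,"spin":0},{"hand":0,"x":0,"y":0,"z":0.08,"spin":0},{"hand":0,"x":0,"y":0,"z":0.085,"spin":0},{"hand":0,"x":0,"y":0,"z":0.085,"spin":0},{"hand":0,"x":0,"y":0,"z":0.05,"spin":0},{"hand":0,"x":0,"y":0,"z":0.015,"spin":0},{"hand":0,"x":0,"y":0,"z":0,"spin":0},{"hand":0,"x":0,"y":0,"z":0,"spin":0},{"hand":0,"x":0,"y":0,"z":0,"spin":0},{"hand":0,"x":0,"y":0,"z":0,"spin":0}]'
python3 -m handwheel '[{"hand":0,"x":0,"y":0,"z":0.04,"spin":0},{"hand":0,"x":0,"y":0,"z":0.08,"spin":0},{"hand":0,"x":0,"y":0,"z":0.12,"spin":0},{"hand":0,"x":0,"y":0,"z":0.13,"spin":0},{"hand":0,"x":0,"y":0,"z":0.13,"spin":0},{"hand":0,"x":0,"y":0,"z":0.13,"spin":0}]'
```

```text
t: 23.07
eef_pos: [612.9, 46.0, 169.2]
tcp_rot: [-3.14, -0.0, 1.567]
ft_force: [-0.6, 0.7, -0.4]
opening: 0.225
t: 23.9
eef_pos: [613.3, 46.1, 170.1]
tcp_rot: [-3.141, -0.0, 1.567]
ft_force: [0.1, 0.4, -0.7]
opening: 0.224
t: 24.4
eef_pos: [613.0, 46.1, 300.2]
tcp_rot: [3.141, -0.0, 1.567]
ft_force: [-0.7, -0.4, -1.7]
opening: 0.228
```

```bash

python3 -m handwheel '[{"hand":0,"x":-0.0115,"y":0.085,"z":0,"spin":0},{"hand":0,"x":-0.0115,"y":0.085,"z":0,"spin":0},{"hand":0,"x":-0.0115,"y":0.085,"z":0,"spin":0},{"hand":0,"x":-0.0115,"y":0.085,"z":0,"spin":0},{"hand":0,"x":-0.0115,"y":0.085,"z":0,"spin":0},{"hand":0,"x":-0.0115,"y":0.085,"z":0,"spin":0},{"hand":0,"x":-0.0115,"y":0.085,"z":-0.04,"spin":0},{"hand":0,"x":-0.0115,"y":0.085,"z":-0.07,"spin":0},{"hand":0,"x":-0.0115,"y":0.085,"z":-0.1,"spin":0},{"hand":0,"x":-0.0115,"y":0.085,"z":-0.12,"spin":0},{"hand":0,"x":-0.0115,"y":0.085,"z":-0.131,"spin":0},{"hand":0,"x":-0.0115,"y":0.085,"z":-0.131,"spin":0},{"hand":0,"x":-0.0115,"y":0.085,"z":-0.131,"spin":0},{"hand":0,"x":-0.0115,"y":0.085,"z":-0.131,"spin":0}]'
python3 -m handwheel '[{"hand":0,"x":0,"y":0,"z":0.04,"spin":0},{"hand":0,"x":0,"y":0,"z":0.08,"spin":0},{"hand":0,"x":0,"y":0,"z":0.1,"spin":0},{"hand":0,"x":0,"y":0,"z":0.1,"spin":0},{"hand":0,"x":0,"y":0,"z":0.06,"spin":0},{"hand":0,"x":0,"y":0,"z":0.02,"spin":0},{"hand":0,"x":0,"y":0,"z":0,"spin":0},{"hand":0,"x":0,"y":0,"z":0,"spin":0},{"hand":0,"x":0,"y":0,"z":0,"spin":0},{"hand":0,"x":0,"y":0,"z":0,"spin":0}]'
python3 -m handwheel '[{"hand":0,"x":0,"y":0,"z":0.04,"spin":0},{"hand":0,"x":0,"y":0,"z":0.08,"spin":0},{"hand":0,"x":0,"y":0,"z":0.1,"spin":0},{"hand":0,"x":0,"y":0,"z":0.1,"spin":0},{"hand":0,"x":0,"y":0,"z":0.06,"spin":0},{"hand":0,"x":0,"y":0,"z":0.02,"spin":0},{"hand":0,"x":0,"y":0,"z":0,"spin":0},{"hand":0,"x":0,"y":0,"z":0,"spin":0},{"hand":0,"x":0,"y":0,"z":0,"spin":0},{"hand":0,"x":0,"y":0,"z":0,"spin":0}]'
python3 -m handwheel '[{"hand":0,"x":0,"y":0,"z":0.04,"spin":0},{"hand":0,"x":0,"y":0,"z":0.08,"spin":0},{"hand":0,"x":0,"y":0,"z":0.12,"spin":0},{"hand":0,"x":0,"y":0,"z":0.13,"spin":0},{"hand":0,"x":0,"y":0,"z":0.13,"spin":0},{"hand":0,"x":0,"y":0,"z":0.13,"spin":0}]'
```

```text
t: 25.57
eef_pos: [602.6, 130.8, 170.5]
tcp_rot: [3.14, -0.0, 1.566]
ft_force: [-0.2, -0.0, -0.9]
opening: 0.227
t: 26.4
eef_pos: [602.6, 131.1, 170.9]
tcp_rot: [3.139, -0.0, 1.567]
ft_force: [-0.1, 0.4, -0.1]
opening: 0.229
t: 27.23
eef_pos: [602.7, 131.1, 171.1]
tcp_rot: [3.139, -0.0, 1.567]
ft_force: [0.2, 0.3, 0.1]
opening: 0.231
t: 27.73
eef_pos: [601.7, 131.1, 300.3]
tcp_rot: [3.139, -0.0, 1.567]
ft_force: [-0.0, -0.4, -2.4]
opening: 0.225
```

```bash

python3 -m handwheel '[{"hand":0,"x":0.0235,"y":-0.174,"z":0.01,"spin":0},{"hand":0,"x":0.0235,"y":-0.174,"z":0.01,"spin":0},{"hand":0,"x":0.0235,"y":-0.174,"z":0.01,"spin":0},{"hand":0,"x":0.0235,"y":-0.174,"z":0.01,"spin":0},{"hand":0,"x":0.0235,"y":-0.174,"z":0.01,"spin":0},{"hand":0,"x":0.0235,"y":-0.174,"z":0.01,"spin":0},{"hand":0,"x":0.0235,"y":-0.174,"z":0.01,"spin":0},{"hand":0,"x":0.0235,"y":-0.174,"z":0.01,"spin":0},{"hand":0,"x":0.0235,"y":-0.174,"z":-0.03,"spin":0},{"hand":0,"x":0.0235,"y":-0.174,"z":-0.06,"spin":0},{"hand":0,"x":0.0235,"y":-0.174,"z":-0.09,"spin":0},{"hand":0,"x":0.0235,"y":-0.174,"z":-0.12,"spin":0},{"hand":0,"x":0.0235,"y":-0.174,"z":-0.131,"spin":0},{"hand":0,"x":0.0235,"y":-0.174,"z":-0.131,"spin":0},{"hand":0,"x":0.0235,"y":-0.174,"z":-0.131,"spin":0},{"hand":0,"x":0.0235,"y":-0.174,"z":-0.131,"spin":0}]'
python3 -m handwheel '[{"hand":0,"x":0,"y":0,"z":0.04,"spin":0},{"hand":0,"x":0,"y":0,"z":0.08,"spin":0},{"hand":0,"x":0,"y":0,"z":0.12,"spin":0},{"hand":0,"x":0,"y":0,"z":0.12,"spin":0},{"hand":0,"x":0,"y":0,"z":0.08,"spin":0},{"hand":0,"x":0,"y":0,"z":0.04,"spin":0},{"hand":0,"x":0,"y":0,"z":0,"spin":0},{"hand":0,"x":0,"y":0,"z":0,"spin":0},{"hand":0,"x":0,"y":0,"z":0,"spin":0},{"hand":0,"x":0,"y":0,"z":0,"spin":0}]'
python3 -m handwheel '[{"hand":0,"x":0,"y":0,"z":0.04,"spin":0},{"hand":0,"x":0,"y":0,"z":0.08,"spin":0},{"hand":0,"x":0,"y":0,"z":0.12,"spin":0},{"hand":0,"x":0,"y":0,"z":0.12,"spin":0},{"hand":0,"x":0,"y":0,"z":0.08,"spin":0},{"hand":0,"x":0,"y":0,"z":0.04,"spin":0},{"hand":0,"x":0,"y":0,"z":0,"spin":0},{"hand":0,"x":0,"y":0,"z":0,"spin":0},{"hand":0,"x":0,"y":0,"z":0,"spin":0},{"hand":0,"x":0,"y":0,"z":0,"spin":0}]'
python3 -m handwheel '[{"hand":0,"x":0,"y":0,"z":0.04,"spin":0},{"hand":0,"x":0,"y":0,"z":0.08,"spin":0},{"hand":0,"x":0,"y":0,"z":0.12,"spin":0},{"hand":0,"x":0,"y":0,"z":0.14,"spin":0},{"hand":0,"x":0,"y":0,"z":0.14,"spin":0},{"hand":0,"x":0,"y":0,"z":0.14,"spin":0}]'
```

```text
t: 29.07
eef_pos: [626.1, -42.5, 170.0]
tcp_rot: [3.139, 0.0, 1.567]
ft_force: [0.1, 0.4, -0.8]
opening: 0.229
t: 29.9
eef_pos: [626.5, -43.1, 171.1]
tcp_rot: [3.138, 0.001, 1.567]
ft_force: [-0.1, -0.5, -0.8]
opening: 0.23
t: 30.73
eef_pos: [626.9, -43.2, 171.7]
tcp_rot: [3.137, 0.001, 1.567]
ft_force: [-0.3, -0.7, 0.2]
opening: 0.228
t: 31.23
eef_pos: [625.7, -42.9, 312.2]
tcp_rot: [3.135, 0.001, 1.567]
ft_force: [0.3, 0.4, -2.0]
opening: 0.224
```

```bash

python3 -m handwheel '[{"hand":0,"x":-0.007,"y":0.3575,"z":0,"spin":0},{"hand":0,"x":-0.007,"y":0.3575,"z":0,"spin":0},{"hand":0,"x":-0.007,"y":0.3575,"z":0,"spin":0},{"hand":0,"x":-0.007,"y":0.3575,"z":0,"spin":0},{"hand":0,"x":-0.007,"y":0.3575,"z":0,"spin":0},{"hand":0,"x":-0.007,"y":0.3575,"z":0,"spin":0},{"hand":0,"x":-0.007,"y":0.3575,"z":0,"spin":0},{"hand":0,"x":-0.007,"y":0.3575,"z":0,"spin":0},{"hand":0,"x":-0.007,"y":0.3575,"z":0,"spin":0},{"hand":0,"x":-0.007,"y":0.3575,"z":0,"spin":0},{"hand":0,"x":-0.007,"y":0.3575,"z":0,"spin":0},{"hand":0,"x":-0.007,"y":0.3575,"z":0,"spin":0},{"hand":0,"x":-0.007,"y":0.3575,"z":-0.04,"spin":0},{"hand":0,"x":-0.007,"y":0.3575,"z":-0.07,"spin":0},{"hand":0,"x":-0.007,"y":0.3575,"z":-0.1,"spin":0},{"hand":0,"x":-0.007,"y":0.3575,"z":-0.125,"spin":0},{"hand":0,"x":-0.007,"y":0.3575,"z":-0.138,"spin":0},{"hand":0,"x":-0.007,"y":0.3575,"z":-0.14,"spin":0},{"hand":0,"x":-0.007,"y":0.3575,"z":-0.14,"spin":0},{"hand":0,"x":-0.007,"y":0.3575,"z":-0.14,"spin":0}]'
```

```text
t: 32.9
eef_pos: [619.0, 313.9, 169.5]
tcp_rot: [3.14, -0.001, 1.566]
ft_force: [0.1, -0.1, -0.8]
opening: 0.229
```

```bash

python3 -m handwheel '[{"hand":0,"x":0,"y":0,"z":-0.002,"spin":0},{"hand":0,"x":0,"y":0,"z":-0.002,"spin":0},{"hand":0,"x":0,"y":0,"z":-0.002,"spin":0}]'
python3 -m handwheel '[{"hand":0.03,"x":0,"y":0,"z":0,"spin":0},{"hand":0.045,"x":0,"y":0,"z":0,"spin":0},{"hand":0.045,"x":0,"y":0,"z":0,"spin":0},{"hand":0.045,"x":0,"y":0,"z":0.09,"spin":0},{"hand":0.045,"x":0,"y":0,"z":0.09,"spin":0},{"hand":0.045,"x":0,"y":0,"z":0.09,"spin":0},{"hand":0.045,"x":-0.09,"y":-0.466,"z":0.09,"spin":0},{"hand":0.045,"x":-0.09,"y":-0.466,"z":0.09,"spin":0},{"hand":0.045,"x":-0.09,"y":-0.466,"z":0.09,"spin":0},{"hand":0.045,"x":-0.09,"y":-0.466,"z":0.09,"spin":0},{"hand":0.045,"x":-0.09,"y":-0.466,"z":0.09,"spin":0},{"hand":0.045,"x":-0.09,"y":-0.466,"z":0.09,"spin":0},{"hand":0.045,"x":-0.09,"y":-0.466,"z":0.09,"spin":0},{"hand":0.045,"x":-0.09,"y":-0.466,"z":0.09,"spin":0},{"hand":0.045,"x":-0.09,"y":-0.466,"z":0.09,"spin":0},{"hand":0.045,"x":-0.09,"y":-0.466,"z":0.09,"spin":0},{"hand":0.045,"x":-0.09,"y":-0.466,"z":0.09,"spin":0},{"hand":0.045,"x":-0.09,"y":-0.466,"z":0.09,"spin":0},{"hand":0.045,"x":-0.09,"y":-0.466,"z":0.09,"spin":0},{"hand":0.045,"x":-0.09,"y":-0.466,"z":0.09,"spin":0}]'
python3 - <<'E'
from h import *
s=read_camera("scene");t=read_camera("top")
m=cv2.inRange(cv2.cvtColor(s["img"],cv2.COLOR_RGB2HSV),(8,110,90),(25,255,255))[240:310,300:340];ys,xs=np.nonzero(m);print("handle scene",xs.min()+300,xs.max()+300,ys.min()+240,ys.max()+240)
m=cv2.inRange(cv2.cvtColor(t["img"],cv2.COLOR_RGB2HSV),(10,90,90),(25,255,255));n,l,st,c=cv2.connectedComponentsWithStats(m)
print([(st[i].tolist(),c[i].round(1)) for i in range(1,n) if st[i][4]>60 and c[i][0]<250])
for r in rims(t): print(r)
E
```

```text
t: 33.15
eef_pos: [618.5, 314.6, 167.0]
tcp_rot: [3.141, -0.001, 1.567]
ft_force: [-0.0, -0.2, -0.5]
opening: 0.224
t: 34.82
eef_pos: [528.2, -152.0, 256.3]
tcp_rot: [3.141, -0.0, 1.565]
ft_force: [-0.1, -0.1, 0.0]
opening: 0.472
handle scene 323 324 268 275
[([147, 142, 19, 19, 204], array([156. , 150.9])), ([145, 274, 16, 37, 278], array([152.2, 291.9]))]
(np.float32(289.3), np.float32(165.9), np.float32(13.2), [[617.9, 46.1], [612.7, 46.5], [607.5, 46.9]])
(np.float32(251.8), np.float32(168.9), np.float32(13.8), [[611.1, 131.4], [606.1, 130.0], [601.0, 128.7]])
(np.float32(330.6), np.float32(155.4), np.float32(14.0), [[642.5, -48.6], [636.8, -46.2], [631.1, -43.8]])
(np.float32(128.1), np.float32(162.2), np.float32(16.8), [[627.7, 412.5], [622.3, 405.2], [616.9, 398.0]])
```

```bash

python3 -m handwheel '[{"hand":0.045,"x":-0.004,"y":-0.001,"z":-0.04,"spin":0},{"hand":0.045,"x":-0.004,"y":-0.001,"z":-0.08,"spin":0},{"hand":0.045,"x":-0.004,"y":-0.001,"z":-0.12,"spin":0},{"hand":0.045,"x":-0.004,"y":-0.001,"z":-0.15,"spin":0},{"hand":0.045,"x":-0.004,"y":-0.001,"z":-0.18,"spin":0},{"hand":0.045,"x":-0.004,"y":-0.001,"z":-0.18,"spin":0},{"hand":0.045,"x":-0.004,"y":-0.001,"z":-0.18,"spin":0},{"hand":0,"x":-0.004,"y":-0.001,"z":-0.18,"spin":0},{"hand":0,"x":-0.004,"y":-0.001,"z":-0.18,"spin":0},{"hand":0,"x":-0.004,"y":-0.001,"z":-0.18,"spin":0},{"hand":0,"x":-0.004,"y":-0.001,"z":-0.18,"spin":0},{"hand":0,"x":-0.004,"y":-0.001,"z":-0.18,"spin":0},{"hand":0,"x":-0.004,"y":-0.001,"z":-0.18,"spin":0}]'
python3 -m handwheel '[{"hand":0,"x":0.0016,"y":-0.0073,"z":0,"spin":0},{"hand":0,"x":0.0035,"y":-0.0145,"z":0,"spin":0},{"hand":0,"x":0.006,"y":-0.021,"z":0,"spin":0},{"hand":0,"x":0.0089,"y":-0.0273,"z":0,"spin":0},{"hand":0,"x":0.0125,"y":-0.0333,"z":0,"spin":0},{"hand":0,"x":0.0164,"y":-0.0391,"z":0,"spin":0},{"hand":0,"x":0.021,"y":-0.0443,"z":0,"spin":0},{"hand":0,"x":0.0259,"y":-0.0493,"z":0,"spin":0},{"hand":0,"x":0.0313,"y":-0.0537,"z":0,"spin":0},{"hand":0,"x":0.037,"y":-0.0577,"z":0,"spin":0},{"hand":0,"x":0.043,"y":-0.0611,"z":0,"spin":0},{"hand":0,"x":0.0494,"y":-0.0641,"z":0,"spin":0},{"hand":0,"x":0.056,"y":-0.0664,"z":0,"spin":0},{"hand":0,"x":0.0627,"y":-0.0683,"z":0,"spin":0},{"hand":0,"x":0.0696,"y":-0.0693,"z":0,"spin":0},{"hand":0,"x":0.0765,"y":-0.07,"z":0,"spin":0},{"hand":0,"x":0.0835,"y":-0.0699,"z":0,"spin":0},{"hand":0,"x":0.0905,"y":-0.0694,"z":0,"spin":0},{"hand":0,"x":0.094,"y":-0.069,"z":0,"spin":0},{"hand":0,"x":0.094,"y":-0.069,"z":0,"spin":0}]'
```

```text
t: 36.0
eef_pos: [524.6, -153.0, 77.0]
tcp_rot: [3.14, 0.001, 1.567]
ft_force: [-2.3, -2.7, 5.1]
opening: 0.165
t: 37.67
eef_pos: [618.9, -221.8, 77.1]
tcp_rot: [3.141, 0.001, 1.567]
ft_force: [-0.7, -0.2, 7.5]
opening: 0.163
```

```bash

python3 -m handwheel '[{"hand":0,"x":0.003,"y":0.0005,"z":0,"spin":0},{"hand":0,"x":0.005,"y":0.001,"z":0,"spin":0},{"hand":0,"x":0.005,"y":0.001,"z":0,"spin":0},{"hand":0,"x":0.005,"y":0.001,"z":0,"spin":0}]'
```

```text
t: 38.0
eef_pos: [620.5, -221.6, 77.0]
tcp_rot: [-3.136, 0.0, 1.567]
ft_force: [-19.4, -7.9, 15.0]
opening: 0.164
```

```bash

python3 -m handwheel '[{"hand":0.045,"x":0,"y":0,"z":0,"spin":0},{"hand":0.045,"x":0,"y":0,"z":0,"spin":0},{"hand":0.045,"x":0,"y":0,"z":0,"spin":0},{"hand":0.045,"x":0,"y":0,"z":0.134,"spin":0},{"hand":0.045,"x":0,"y":0,"z":0.134,"spin":0},{"hand":0.045,"x":0,"y":0,"z":0.134,"spin":0},{"hand":0.045,"x":0,"y":0,"z":0.134,"spin":0},{"hand":0.085,"x":-0.1,"y":-0.1,"z":0.134,"spin":-16.4},{"hand":0.085,"x":-0.1,"y":-0.1,"z":0.134,"spin":-16.4},{"hand":0.085,"x":-0.1,"y":-0.1,"z":0.134,"spin":-16.4},{"hand":0.085,"x":-0.1,"y":-0.1,"z":0.134,"spin":-16.4},{"hand":0.085,"x":-0.1,"y":-0.1,"z":0.134,"spin":-16.4},{"hand":0.085,"x":-0.1,"y":-0.1,"z":0.134,"spin":-16.4},{"hand":0.085,"x":-0.1,"y":-0.1,"z":0.134,"spin":-16.4},{"hand":0.085,"x":-0.1,"y":-0.1,"z":0.134,"spin":-16.4},{"hand":0.085,"x":-0.1,"y":-0.1,"z":0.134,"spin":-16.4},{"hand":0.085,"x":-0.1,"y":-0.1,"z":0.134,"spin":-16.4},{"hand":0.085,"x":-0.1,"y":-0.1,"z":0.134,"spin":-16.4},{"hand":0.085,"x":-0.1,"y":-0.1,"z":0.134,"spin":-16.4}]'
python3 - <<'E'
from h import *
t=read_camera("top");c=read_camera("scene")
for r in rims(t): print(r)
i=[cv2.resize(x[:,:,::-1],(400,400),interpolation=cv2.INTER_CUBIC) for x in (c["img"][130:300,150:320],t["img"][100:300,220:420])]
cv2.imwrite("pics/g8.png",np.hstack(i))
E
```

```text
t: 39.58
eef_pos: [523.5, -320.3, 210.0]
tcp_rot: [-3.141, -0.0, 0.129]
ft_force: [0.5, 0.7, -0.4]
opening: 0.892
(np.float32(251.8), np.float32(168.9), np.float32(13.6), [[611.1, 131.4], [606.1, 130.0], [601.0, 128.7]])
(np.float32(330.2), np.float32(155.4), np.float32(13.8), [[642.5, -47.8], [636.8, -45.4], [631.1, -43.0]])
(np.float32(290.1), np.float32(166.7), np.float32(12.5), [[616.1, 44.4], [611.0, 44.8], [605.8, 45.3]])
(np.float32(131.8), np.float32(160.3), np.float32(16.8), [[632.1, 404.3], [626.6, 397.2], [621.1, 390.1]])
(np.float32(215.1), np.float32(112.7), np.float32(13.2), [[746.8, 218.2], [738.9, 215.0], [731.0, 211.8]])
```

View pics/g8.png

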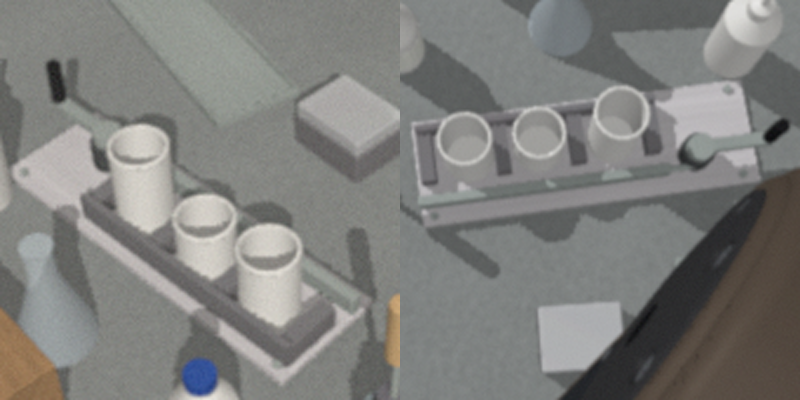

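```bash

python3 -m handwheel '[{"hand":0.08,"x":0.1037,"y":0.278,"z":0,"spin":0},{"hand":0.08,"x":0.1037,"y":0.278,"z":0,"spin":0},{"hand":0.08,"x":0.1037,"y":0.278,"z":0,"spin":0},{"hand":0.08,"x":0.1037,"y":0.278,"z":0,"spin":0},{"hand":0.08,"x":0.1037,"y":0.278,"z":0,"spin":0},{"hand":0.08,"x":0.1037,"y":0.278,"z":0,"spin":0},{"hand":0.08,"x":0.1037,"y":0.278,"z":0,"spin":0},{"hand":0.08,"x":0.1037,"y":0.278,"z":0,"spin":0},{"hand":0.08,"x":0.1037,"y":0.278,"z":0,"spin":0},{"hand":0.08,"x":0.1037,"y":0.278,"z":0,"spin":0},{"hand":0.08,"x":0.1037,"y":0.278,"z":-0.04,"spin":0},{"hand":0.08,"x":0.1037,"y":0.278,"z":-0.07,"spin":0},{"hand":0.08,"x":0.1037,"y":0.278,"z":-0.1,"spin":0},{"hand":0.08,"x":0.1037,"y":0.278,"z":-0.1285,"spin":0},{"hand":0.08,"x":0.1037,"y":0.278,"z":-0.1285,"spin":0},{"hand":0.08,"x":0.1037,"y":0.278,"z":-0.1285,"spin":0}]'
python3 -m handwheel '[{"hand":0,"x":0,"y":0,"z":0,"spin":0},{"hand":0,"x":0,"y":0,"z":0,"spin":0},{"hand":0,"x":0,"y":0,"z":0,"spin":0},{"hand":0,"x":0,"y":0,"z":0,"spin":0},{"hand":0,"x":0,"y":0,"z":0,"spin":0},{"hand":0,"x":0,"y":0,"z":0,"spin":0},{"hand":0,"x":0,"y":0,"z":0.04,"spin":0},{"hand":0,"x":0,"y":0,"z":0.08,"spin":0},{"hand":0,"x":0,"y":0,"z":0.12,"spin":0},{"hand":0,"x":0,"y":0,"z":0.125,"spin":0},{"hand":0,"x":0,"y":0,"z":0.125,"spin":0},{"hand":0,"x":0,"y":0,"z":0.125,"spin":0}]'
```

```text
t: 41.02
eef_pos: [626.4, -43.9, 81.2]
tcp_rot: [-3.141, 0.002, 0.134]
ft_force: [0.7, 0.4, 0.3]
opening: 0.843
t: 42.02
eef_pos: [626.6, -42.3, 206.4]
tcp_rot: [-3.142, 0.0, 0.136]
ft_force: [0.1, -0.9, -1.1]
opening: 0.622
```

```bash

python3 -m handwheel '[{"hand":0,"x":-0.229,"y":-0.3006,"z":0,"spin":0},{"hand":0,"x":-0.229,"y":-0.3006,"z":0,"spin":0},{"hand":0,"x":-0.229,"y":-0.3006,"z":0,"spin":0},{"hand":0,"x":-0.229,"y":-0.3006,"z":0,"spin":0},{"hand":0,"x":-0.229,"y":-0.3006,"z":0,"spin":0},{"hand":0,"x":-0.229,"y":-0.3006,"z":0,"spin":0},{"hand":0,"x":-0.229,"y":-0.3006,"z":0,"spin":0},{"hand":0,"x":-0.229,"y":-0.3006,"z":0,"spin":0},{"hand":0,"x":-0.229,"y":-0.3006,"z":0,"spin":0},{"hand":0,"x":-0.229,"y":-0.3006,"z":0,"spin":0},{"hand":0,"x":-0.229,"y":-0.3006,"z":0,"spin":0},{"hand":0,"x":-0.229,"y":-0.3006,"z":0,"spin":0},{"hand":0,"x":-0.229,"y":-0.3006,"z":0,"spin":0},{"hand":0,"x":-0.229,"y":-0.3006,"z":-0.04,"spin":0},{"hand":0,"x":-0.229,"y":-0.3006,"z":-0.08,"spin":0},{"hand":0,"x":-0.229,"y":-0.3006,"z":-0.115,"spin":0},{"hand":0,"x":-0.229,"y":-0.3006,"z":-0.13,"spin":0},{"hand":0,"x":-0.229,"y":-0.3006,"z":-0.13,"spin":0},{"hand":0,"x":-0.229,"y":-0.3006,"z":-0.13,"spin":0}]'
python3 -m handwheel '[{"hand":0,"x":0,"y":0,"z":-0.002,"spin":0},{"hand":0,"x":0,"y":0,"z":-0.002,"spin":0},{"hand":0,"x":0,"y":0,"z":-0.002,"spin":0}]'
```

```text
t: 43.6
eef_pos: [398.7, -341.5, 75.6]
tcp_rot: [-3.14, 0.001, 0.138]
ft_force: [-0.5, -0.1, -0.9]
opening: 0.614
t: 43.85
eef_pos: [398.4, -342.8, 75.0]
tcp_rot: [3.141, -0.0, 0.136]
ft_force: [-1.1, 0.2, -0.8]
opening: 0.61
```

```bash

python3 -m handwheel '[{"hand":0,"x":0,"y":0,"z":-0.001,"spin":0},{"hand":0,"x":0,"y":0,"z":-0.001,"spin":0},{"hand":0.075,"x":0,"y":0,"z":-0.001,"spin":0},{"hand":0.075,"x":0,"y":0,"z":-0.001,"spin":0},{"hand":0.075,"x":0,"y":0,"z":-0.001,"spin":0},{"hand":0.08,"x":0,"y":0,"z":0.115,"spin":0},{"hand":0.08,"x":0,"y":0,"z":0.115,"spin":0},{"hand":0.08,"x":0,"y":0,"z":0.115,"spin":0},{"hand":0.08,"x":0,"y":0,"z":0.115,"spin":0}]'
python3 -m handwheel '[{"hand":0.08,"x":0.2153,"y":0.3885,"z":0,"spin":0},{"hand":0.08,"x":0.2153,"y":0.3885,"z":0,"spin":0},{"hand":0.08,"x":0.2153,"y":0.3885,"z":0,"spin":0},{"hand":0.08,"x":0.2153,"y":0.3885,"z":0,"spin":0},{"hand":0.08,"x":0.2153,"y":0.3885,"z":0,"spin":0},{"hand":0.08,"x":0.2153,"y":0.3885,"z":0,"spin":0},{"hand":0.08,"x":0.2153,"y":0.3885,"z":0,"spin":0},{"hand":0.08,"x":0.2153,"y":0.3885,"z":0,"spin":0},{"hand":0.08,"x":0.2153,"y":0.3885,"z":0,"spin":0},{"hand":0.08,"x":0.2153,"y":0.3885,"z":0,"spin":0},{"hand":0.08,"x":0.2153,"y":0.3885,"z":0,"spin":0},{"hand":0.08,"x":0.2153,"y":0.3885,"z":0,"spin":0},{"hand":0.08,"x":0.2153,"y":0.3885,"z":0,"spin":0},{"hand":0.08,"x":0.2153,"y":0.3885,"z":0,"spin":0}]'
python3 - <<'E'
from h import *
def rt(c):
    for r in rims(c): print(r)
rt(read_camera("top"))
E
```

```text
t: 44.6
eef_pos: [399.5, -344.6, 195.6]
tcp_rot: [3.134, -0.005, 0.136]
ft_force: [-0.2, -0.2, 0.1]
opening: 0.84
t: 45.77
eef_pos: [612.9, 45.2, 189.3]
tcp_rot: [3.142, 0.001, 0.136]
ft_force: [-0.5, -0.8, -0.3]
opening: 0.842
(np.float32(128.1), np.float32(162.2), np.float32(16.8), [[627.7, 412.5], [622.3, 405.2], [616.9, 398.0]])
(np.float32(476.1), np.float32(262.3), np.float32(15.8), [[398.7, -359.9], [398.1, -351.0], [397.4, -342.0]])
```

```bash

python3 -m handwheel '[{"hand":0.08,"x":0,"y":0,"z":-0.04,"spin":0},{"hand":0.08,"x":0,"y":0,"z":-0.08,"spin":0},{"hand":0.08,"x":0,"y":0,"z":-0.11,"spin":0},{"hand":0.08,"x":0,"y":0,"z":-0.1275,"spin":0},{"hand":0.08,"x":0,"y":0,"z":-0.1275,"spin":0},{"hand":0.08,"x":0,"y":0,"z":-0.1275,"spin":0},{"hand":0,"x":0,"y":0,"z":-0.1275,"spin":0},{"hand":0,"x":0,"y":0,"z":-0.1275,"spin":0},{"hand":0,"x":0,"y":0,"z":-0.1275,"spin":0},{"hand":0,"x":0,"y":0,"z":-0.1275,"spin":0},{"hand":0,"x":0,"y":0,"z":-0.1275,"spin":0},{"hand":0,"x":0,"y":0,"z":-0.1275,"spin":0},{"hand":0,"x":0,"y":0,"z":-0.0875,"spin":0},{"hand":0,"x":0,"y":0,"z":-0.0475,"spin":0},{"hand":0,"x":0,"y":0,"z":-0.0075,"spin":0},{"hand":0,"x":0,"y":0,"z":0,"spin":0},{"hand":0,"x":0,"y":0,"z":0,"spin":0}]'
```

```text
t: 47.23
eef_pos: [614.3, 45.5, 193.1]
tcp_rot: [3.141, -0.006, 0.136]
ft_force: [0.0, 0.1, -1.3]
opening: 0.63
```

```bash

python3 -m handwheel '[{"hand":0,"x":-0.2075,"y":-0.2985,"z":0,"spin":0},{"hand":0,"x":-0.2075,"y":-0.2985,"z":0,"spin":0},{"hand":0,"x":-0.2075,"y":-0.2985,"z":0,"spin":0},{"hand":0,"x":-0.2075,"y":-0.2985,"z":0,"spin":0},{"hand":0,"x":-0.2075,"y":-0.2985,"z":0,"spin":0},{"hand":0,"x":-0.2075,"y":-0.2985,"z":0,"spin":0},{"hand":0,"x":-0.2075,"y":-0.2985,"z":0,"spin":0},{"hand":0,"x":-0.2075,"y":-0.2985,"z":0,"spin":0},{"hand":0,"x":-0.2075,"y":-0.2985,"z":0,"spin":0},{"hand":0,"x":-0.2075,"y":-0.2985,"z":0,"spin":0},{"hand":0,"x":-0.2075,"y":-0.2985,"z":0,"spin":0},{"hand":0,"x":-0.2075,"y":-0.2985,"z":0,"spin":0},{"hand":0,"x":-0.2075,"y":-0.2985,"z":0,"spin":0},{"hand":0,"x":-0.2075,"y":-0.2985,"z":-0.04,"spin":0},{"hand":0,"x":-0.2075,"y":-0.2985,"z":-0.08,"spin":0},{"hand":0,"x":-0.2075,"y":-0.2985,"z":-0.12,"spin":0},{"hand":0,"x":-0.2075,"y":-0.2985,"z":-0.134,"spin":0},{"hand":0,"x":-0.2075,"y":-0.2985,"z":-0.134,"spin":0},{"hand":0,"x":-0.2075,"y":-0.2985,"z":-0.134,"spin":0}]'
python3 -m handwheel '[{"hand":0,"x":0,"y":0,"z":-0.0015,"spin":0},{"hand":0,"x":0,"y":0,"z":-0.0015,"spin":0},{"hand":0.075,"x":0,"y":0,"z":-0.0015,"spin":0},{"hand":0.075,"x":0,"y":0,"z":-0.0015,"spin":0},{"hand":0.075,"x":0,"y":0,"z":-0.0015,"spin":0},{"hand":0.08,"x":0,"y":0,"z":0.135,"spin":0},{"hand":0.08,"x":0,"y":0,"z":0.135,"spin":0},{"hand":0.08,"x":0,"y":0,"z":0.135,"spin":0},{"hand":0.08,"x":0,"y":0,"z":0.135,"spin":0},{"hand":0.08,"x":0,"y":0,"z":0.135,"spin":0}]'
python3 - <<'E'
from h import *
t=read_camera("top")
for r in rims(t): print(r)
E
```

```text
t: 48.82
eef_pos: [406.1, -251.8, 54.6]
tcp_rot: [-3.14, 0.001, 0.137]
ft_force: [-0.1, -0.4, -0.8]
opening: 0.634
t: 49.65
eef_pos: [406.8, -253.8, 194.2]
tcp_rot: [3.137, -0.005, 0.136]
ft_force: [-0.3, 0.4, -0.5]
opening: 0.841
(np.float32(251.4), np.float32(168.6), np.float32(13.8), [[612.0, 132.3], [606.9, 130.9], [601.8, 129.5]])
(np.float32(132.2), np.float32(160.3), np.float32(16.8), [[632.1, 403.5], [626.6, 396.4], [621.1, 389.3]])
```

```bash

python3 -m handwheel '[{"hand":0.08,"x":0.197,"y":0.3833,"z":0,"spin":0},{"hand":0.08,"x":0.197,"y":0.3833,"z":0,"spin":0},{"hand":0.08,"x":0.197,"y":0.3833,"z":0,"spin":0},{"hand":0.08,"x":0.197,"y":0.3833,"z":0,"spin":0},{"hand":0.08,"x":0.197,"y":0.3833,"z":0,"spin":0},{"hand":0.08,"x":0.197,"y":0.3833,"z":0,"spin":0},{"hand":0.08,"x":0.197,"y":0.3833,"z":0,"spin":0},{"hand":0.08,"x":0.197,"y":0.3833,"z":0,"spin":0},{"hand":0.08,"x":0.197,"y":0.3833,"z":0,"spin":0},{"hand":0.08,"x":0.197,"y":0.3833,"z":0,"spin":0},{"hand":0.08,"x":0.197,"y":0.3833,"z":0,"spin":0},{"hand":0.08,"x":0.197,"y":0.3833,"z":0,"spin":0},{"hand":0.08,"x":0.197,"y":0.3833,"z":0,"spin":0},{"hand":0.08,"x":0.197,"y":0.3833,"z":-0.04,"spin":0},{"hand":0.08,"x":0.197,"y":0.3833,"z":-0.08,"spin":0},{"hand":0.08,"x":0.197,"y":0.3833,"z":-0.11,"spin":0},{"hand":0.08,"x":0.197,"y":0.3833,"z":-0.1205,"spin":0},{"hand":0.08,"x":0.197,"y":0.3833,"z":-0.1205,"spin":0},{"hand":0.08,"x":0.197,"y":0.3833,"z":-0.1205,"spin":0}]'
python3 -m handwheel '[{"hand":0,"x":0,"y":0,"z":0,"spin":0},{"hand":0,"x":0,"y":0,"z":0,"spin":0},{"hand":0,"x":0,"y":0,"z":0,"spin":0},{"hand":0,"x":0,"y":0,"z":0,"spin":0},{"hand":0,"x":0,"y":0,"z":0,"spin":0},{"hand":0,"x":0,"y":0,"z":0,"spin":0},{"hand":0,"x":0,"y":0,"z":0.04,"spin":0},{"hand":0,"x":0,"y":0,"z":0.08,"spin":0},{"hand":0,"x":0,"y":0,"z":0.12,"spin":0},{"hand":0,"x":0,"y":0,"z":0.125,"spin":0},{"hand":0,"x":0,"y":0,"z":0.125,"spin":0},{"hand":0,"x":0,"y":0,"z":0.125,"spin":0}]'
```

```text
t: 51.28
eef_pos: [603.0, 129.3, 70.8]
tcp_rot: [3.142, 0.0, 0.134]
ft_force: [0.3, 0.6, 0.1]
opening: 0.844
t: 52.28
eef_pos: [602.4, 130.3, 194.7]
tcp_rot: [3.142, 0.0, 0.136]
ft_force: [-0.7, -0.1, -1.5]
opening: 0.621
```

```bash
python3 - <<'E'
from h import *
t=read_camera("top")
for r in rims(t): print(r)
E
python3 -m handwheel '[{"hand":0,"x":-0.189,"y":-0.2933,"z":0,"spin":0},{"hand":0,"x":-0.189,"y":-0.2933,"z":0,"spin":0},{"hand":0,"x":-0.189,"y":-0.2933,"z":0,"spin":0},{"hand":0,"x":-0.189,"y":-0.2933,"z":0,"spin":0},{"hand":0,"x":-0.189,"y":-0.2933,"z":0,"spin":0},{"hand":0,"x":-0.189,"y":-0.2933,"z":0,"spin":0},{"hand":0,"x":-0.189,"y":-0.2933,"z":0,"spin":0},{"hand":0,"x":-0.189,"y":-0.2933,"z":0,"spin":0},{"hand":0,"x":-0.189,"y":-0.2933,"z":0,"spin":0},{"hand":0,"x":-0.189,"y":-0.2933,"z":0,"spin":0},{"hand":0,"x":-0.189,"y":-0.2933,"z":0,"spin":0},{"hand":0,"x":-0.189,"y":-0.2933,"z":0,"spin":0}]'
```

```text
(np.float32(477.9), np.float32(262.3), np.float32(14.2), [[398.7, -363.9], [398.1, -354.9], [397.4, -346.0]])
(np.float32(425.8), np.float32(259.3), np.float32(14.9), [[405.5, -250.8], [404.8, -244.2], [404.0, -237.5]])
(np.float32(131.8), np.float32(159.9), np.float32(16.8), [[633.0, 404.4], [627.5, 397.3], [621.9, 390.2]])
t: 53.33
eef_pos: [413.8, -162.5, 194.3]
tcp_rot: [-3.14, 0.001, 0.135]
ft_force: [-0.6, -0.7, -1.6]
opening: 0.622
```

Tray jars are where I put them; lower, release and retreat clear.

```bash

python3 -m handwheel '[{"hand":0,"x":0,"y":0,"z":-0.04,"spin":0},{"hand":0,"x":0,"y":0,"z":-0.08,"spin":0},{"hand":0,"x":0,"y":0,"z":-0.115,"spin":0},{"hand":0,"x":0,"y":0,"z":-0.1315,"spin":0},{"hand":0,"x":0,"y":0,"z":-0.1315,"spin":0},{"hand":0,"x":0,"y":0,"z":-0.1325,"spin":0},{"hand":0,"x":0,"y":0,"z":-0.1325,"spin":0},{"hand":0.075,"x":0,"y":0,"z":-0.1325,"spin":0},{"hand":0.075,"x":0,"y":0,"z":-0.1325,"spin":0},{"hand":0.075,"x":0,"y":0,"z":-0.1325,"spin":0},{"hand":0.075,"x":0,"y":0,"z":0.05,"spin":0},{"hand":0.075,"x":0,"y":0,"z":0.05,"spin":0},{"hand":0.075,"x":0,"y":0,"z":0.05,"spin":0},{"hand":0.075,"x":0,"y":0,"z":0.05,"spin":0},{"hand":0.075,"x":0,"y":0,"z":0.05,"spin":0}]'
python3 -m handwheel '[{"hand":0.075,"x":0.03,"y":0.41,"z":0.02,"spin":0},{"hand":0.075,"x":0.03,"y":0.41,"z":0.02,"spin":0},{"hand":0.075,"x":0.03,"y":0.41,"z":0.02,"spin":0},{"hand":0.075,"x":0.03,"y":0.41,"z":0.02,"spin":0},{"hand":0.075,"x":0.03,"y":0.41,"z":0.02,"spin":0},{"hand":0.075,"x":0.03,"y":0.41,"z":0.02,"spin":0},{"hand":0.075,"x":0.03,"y":0.41,"z":0.02,"spin":0},{"hand":0.075,"x":0.03,"y":0.41,"z":0.02,"spin":0},{"hand":0.075,"x":0.03,"y":0.41,"z":0.02,"spin":0},{"hand":0.075,"x":0.03,"y":0.41,"z":0.02,"spin":0},{"hand":0.075,"x":0.03,"y":0.41,"z":0.02,"spin":0},{"hand":0.075,"x":0.03,"y":0.41,"z":0.02,"spin":0},{"hand":0.075,"x":0.03,"y":0.41,"z":0.02,"spin":0},{"hand":0.075,"x":0.03,"y":0.41,"z":0.02,"spin":0},{"hand":0.075,"x":0.03,"y":0.41,"z":0.02,"spin":0},{"hand":0.075,"x":0.03,"y":0.41,"z":0.02,"spin":0}]'
python3 - <<'E'
from h import *
t=read_camera("top");s=read_camera("scene")
for r in rims(t): print(r)
i=[cv2.resize(x[:,:,::-1],(400,400),interpolation=cv2.INTER_AREA) for x in (s["img"][60:400,40:380],t["img"][60:340,210:490])]
cv2.imwrite("pics/g9.png",np.hstack(i))
E
```

```text
t: 54.58
eef_pos: [414.7, -163.5, 250.6]
tcp_rot: [3.137, -0.006, 0.136]
ft_force: [0.0, 0.0, -0.6]
opening: 0.785
t: 55.92
eef_pos: [444.0, 246.0, 265.4]
tcp_rot: [-3.142, -0.0, 0.134]
ft_force: [0.3, -0.1, 0.3]
opening: 0.79
(np.float32(477.9), np.float32(262.7), np.float32(13.9), [[397.9, -363.9], [397.3, -354.9], [396.7, -345.9]])
(np.float32(387.6), np.float32(254.8), np.float32(14.6), [[415.6, -167.7], [414.7, -162.8], [413.7, -157.9]])
(np.float32(427.3), np.float32(258.6), np.float32(14.3), [[407.2, -254.2], [406.4, -247.5], [405.6, -240.8]])
(np.float32(213.9), np.float32(112.7), np.float32(12.4), [[746.8, 220.8], [738.9, 217.6], [731.0, 214.4]])
```

View pics/g9.png

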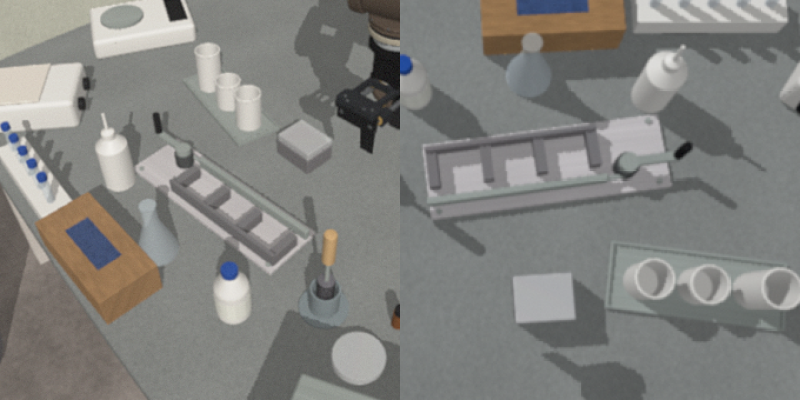

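All three jars stand on the tray, the brush is back in its holder, the lever is open, and the bystanders are in place.

```bash
python3 -c "
from cell import job_done,state
print(job_done(), state()['t'])"
```

```text
the job is handed in; nothing more can be done
the job is handed in; nothing more can be done
```

The job is handed in, done in the order asked, after about 56 s of the 210 s allowed.

- **Locking:** I stood the three jars in the bays (mid in the left one, short in the middle, tall in the right). I then turned the lever until it stopped moving at its locked end, with the force rising to about 40 N.
- **Scrubbing:** I scrubbed short, mid, then tall, with three strokes each: down to the floor of the jar and back up out of the rim. On the mid and tall jars the arm stopped 2–4 mm above its commanded height, so the brush was on the floor. On the short jar it was clear only at the first stroke. The later two went to the same height or slightly lower, but the force readings there were weak.
- **Putting back:** The brush went back into its holder, and its handle showed at the same pixels in the top picture as before I took it. I then pushed the lever to its open stop, where it met about 19 N, and set the jars on the tray.

**Last checks:** The final pictures show all three jars upright inside the tray, within a few mm of where I aimed. The stand is empty, the lever is open, and the brush is upright in its holder. The bystanders in view look undisturbed. The final picture was cropped, so I did not check the spatula again, and the vial and petri dish only partly. I never saw a jar get knocked aside, and no check failed or disagreed.

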